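# Lower the sump lid squarely on its twin screws and pin its hinge

## Task

Lower the raised lid of the small sump all the way by turning its two black wing knobs clockwise in small alternating steps, never letting one end of the bar get more than 6 mm lower than the other. Then take the long hinge pin from its stand, lay it in the two open V rests beside the hinge with its nose towards the knuckles and let go of it; finally, from its ball-headed end, push it through both knuckles until the head meets the outer V rest, and leave it there. Do not tip over the tall white bottle.

Things in the scene. Friction and masses are not known exactly. Their poses are not given: they have to be found in the camera images.
- sump: Fixed grey and clear box, 100 mm high. Its x axis points away from the robot at yaw 0, y to the left, z up; origin on the table: the box spans x 20 to 200, y -180 to 180 mm. On the robot's side a grey shelf, top at height 93 mm (x -85 to 20, y -65 to 80 mm), carries two V rests and a knuckle along the hinge axis: the line parallel to y at x = -60, height 135 mm.
- inner_rest (a point): Point on the hinge axis over the middle of the inner V rest, sump frame (-60, -8, 135) mm. Both V rests are white, open-topped, 8 mm thick along y; their arms reach 19 mm to either side of the axis and rise 8 mm above it. A pin laid in both lies exactly on the hinge axis.
- outer_rest (a point): The same over the outer V rest, sump frame (-60, 65, 135) mm. Between the two rests there is free space (65 mm along y) for the fingers, down to the shelf 42 mm under the axis. The collar of the pin's head stops against the outer (+y) side of this rest, at y = 69 mm. Pushed on the end of its ball with shut fingers the pin stays straight in the rests; gripped by the ball slightly off line it cocks and jams.
- hinge_mouth (a point): Point on the hinge axis at the face of the white fixed knuckle where the pin goes in: sump frame (-60, -30, 135) mm, axes as the sump's. The pin goes in along -y. The knuckle spans y -40 to -30 mm; it is 34 mm wide and 30 mm high with a hole 16 mm square.
- lid_knuckle (a point): Centre of the hole (16 mm square) of the lid's aluminium knuckle, 34 by 30 mm, 14 mm thick, on a neck from the lid's bar; it moves and tilts with the bar. At sump frame (-60, -53, 135) mm and in line with the fixed knuckle when the lid is fully down, about 7 to 9 mm higher at the start.
- knob_left (a joint): Angle of the left (+y) knob in rad, growing clockwise seen from above; the end stop at 2.6 is fully down; it starts between 0 and 0.45. Each rad lowers that end of the bar by 3.5 mm; the screws are 180 mm apart, so 6 mm of difference is 1.7 rad between the knobs. It takes about 0.1 N m to turn and stays where left.
- knob_right (a joint): The same for the right (-y) knob, independent of the left.
- knob_left_grip (a point): On the left knob's axis (sump frame x 45, y 90 mm), where to grip: the knob is an upright black wing 46 mm long, 12 mm thick, from 20 mm below this point to 14 mm above. It sinks with its end of the bar as it turns: point height 171 mm at knob angle 0, 162 mm at 2.6; bracket top under it at 137 mm. x axis along the wing: 0.5 rad minus the knob angle, from the sump's x axis.
- knob_right_grip (a point): The same on the right knob (sump frame x 45, y -90 mm).
- pin_mid (a point): Middle of the pin's steel shank, on its axis; x axis from head to nose. Shank 10 mm thick, 135 mm long, the last 14 mm of the nose tapered; black head: a ball 24 mm across centred at x = -81.5 mm on a collar 18 mm across whose face is at -67.5 mm. 70 g, balances 8 mm from here towards the head. Starts level, 55 mm above the table. To lay: at sump y 38 to 52 mm, nose to -y. Home: y = 1.5 mm.
- pin_stand: Fixed stand with white rests, grey base 185 by 60 by 12 mm; origin on the table under pin_mid of the pin at rest, x axis along the pin from head to nose. V rests 8 mm thick at x = 45 and -35 mm, and two cheeks 77 mm high beside the pin's head (x -99 to -65 mm), so that the pin can be taken only by its shank between the V rests, then straight up.
- bottle_top (a point): Top of the tall white bottle (60 mm wide, 150 mm tall), a bystander that must stay standing; its z axis points up.
Not all that is in view belongs to the job. There is more than one size of the part that bears pin_mid; the job needs the smaller.

How it is judged:
By the outcome, as a careful person would: the job done as asked, in the order asked, and still so for the second after the job is handed in, with the robot touching nothing.
It also fails if it takes over 72 s, if anything falls off the work surface, if the arm or the gripper's body presses on something with over 40 N, if the wrist force passes 120 N, or if a joint passes its speed limit or range.

## Robot

A 6-joint arm with a two-finger parallel gripper is mounted at the origin on the work surface. World frame = base frame: x ahead of the robot, y to its left, z up, the work surface at z = 0. Lengths are in m, angles in rad, forces in N, time in s.
With the tool pointing down it reaches from about 0.375 to 0.9 m from the base axis. Payload 3.1 kg.
Tool frame: the origin (TCP) lies midway between the tips of the shut fingers; the grasp point (between the pads) lies robot.grip_point_offset behind it (robot.grip_point_offset is the distance from the TCP to the grasp point, in m); z points along the fingers, y is the direction in which the jaws open and shut (so a half turn about z gives the same grasp; the last joint's range is limited). The gripper opens to 87 mm and grips with 3 to 60 N. Pads are 19 mm wide; open, the fingers measure 117 mm over their backs; the gripper's body (75 mm by 190 mm) begins 51 mm behind the grasp point.
Start: joints at [-1.474, 0.527, 1.433, -0, 1.181, -0.178], TCP at [0.17, -0.601, 0.223] pointing down, gripper open.
Joint ranges: [-3.08, 3.08], [-0.75, 2.2], [0.22, 2.44], [-1.43, 4.57], [0, 2.65], [-2.85, 2.85]. Speed limits (rad/s): [2.79, 2.79, 3.14, 3.14, 3.14, 3.14].

## Interface

Orientations are given as a unit quaternion [x, y, z, w].
In Python, from rig import robot, cams, hand_in gives the robot as it stands. The module is installed in compiled form; this text tells all that it offers.
- The arm moves only by the tool send_rows, never from a script. Its argument "steps" is one flat list of numbers, 5 for each row, row after row: the finger opening in m, from 0 to 0.087, then the shift along the tool's x, y, z in m, then the turn about the tool's z in rad. A call has 1 to 8 rows; each row is the pose to reach, as a shift and turn from the pose measured when the call began, along the tool's axes at that moment; what a row does not reach only later rows make up. A row lasts 1/8 s, in which the tool goes at most 62.5 mm and 10.7 degrees, less where a joint would pass 70% of its speed; a pose out of reach is approached as far as the arm can. A call with a gripper value outside its range is refused whole. The fingers move at their own pace and stop on an object; "force" is the grip in N (left out, the last holds). Time passes only in rows, so rows that repeat a pose let the fingers close. It gives the time, the measured TCP pose, the force and the opening at its end, in the units of the state.
- robot.get_obs(): the state, without advancing time (a new reading comes with each control period).
- cams.camera(name): name is "side" or "top" or "wrist"; returns a dict with "color" (480x640x3 uint8, red, green, blue), "range_z" (480x640 float32, m along the optical axis (not along the pixel's ray), 0 where there is no reading), "intrinsics" (3x3 intrinsics, pixels), "extrinsics" (4x4, takes a point from camera to world coordinates). Camera axes: x right, y down, z forward; pixel columns grow to the right and rows downward; lengths in m; the calibration is good to about 2 mm. A picture is of the moment at which its call begins.
- hand_in(): hands the job in, once; it reports no verdict.
The state is a dict: "time": time; "q": joint angles; "joint_velocities": joint speeds; "joint_torque": joint torques, N m; "position": TCP position; "tool_rot": TCP orientation; "ft_force": force on the tool from outside, world axes, zero at the start; "moment": the same for the moment, N m; "grip_width": finger opening in m.
Only numpy, scipy, OpenCV 4.12 (cv2) and the standard library are available. Lean on these libraries where they do the work, as an engineer would, in place of code of your own. Each camera call takes 0.05 s, during which the arm holds its last target.

## Working session

There is one attempt and no reset: what is moved stays moved. The work goes in short steps, Python scripts to look and compute and a tool call to move; the robot and the scene stay as the last step left them, time stands still between calls to the robot, and variables do not carry over. Pictures are saved under pics/ and viewed, and the job is handed in when it is done.

Besides the shell and the picture viewer there is one more tool, called after "Emit:" as a command line: name --argument value ..., lists and objects as JSON in quotes. send_rows: Moves the arm, as the interface text tells. Its arguments: {"type":"object","properties":{"steps":{"type":"array","items":{"type":"number"}},"force":{"type":"number"}},"required":["steps"]}

```bash
mkdir -p pics; cat > h.py <<'E'
import numpy as np, cv2
from rig import robot, cams, hand_in
def snap(n,tag):
    c=cams.camera(n); cv2.imwrite(f'pics/{tag}.png',c['color'][:,:,::-1]); np.savez(f'pics/{tag}.npz',**c); return c
def load(tag): return dict(np.load(f'pics/{tag}.npz'))
def pt(c,u,v,r=1):
    z=c['range_z'][v-r:v+r+1,u-r:u+r+1]; z=z[z>0]
    if len(z)==0: return None
    z=np.median(z);K=c['intrinsics']
    return (c['extrinsics']@np.array([(u-K[0,2])/K[0,0]*z,(v-K[1,2])/K[1,1]*z,z,1]))[:3]
def cloud(c):
    z=c['range_z'];K=c['intrinsics'];v,u=np.mgrid[:480,:640]
    P=np.stack([(u-K[0,2])/K[0,0]*z,(v-K[1,2])/K[1,1]*z,z,np.ones_like(z)],-1)@c['extrinsics'].T
    P=P[...,:3]; P[z<=0]=np.nan; return P
def crop(tag,u0,v0,u1,v1,s,out):
    im=cv2.imread(f'pics/{tag}.png')[v0:v1,u0:u1]; cv2.imwrite(f'pics/{out}.png',cv2.resize(im,None,fx=s,fy=s,interpolation=cv2.INTER_CUBIC))
E
python3 - <<'E'
from h import *
for n in ['side','top','wrist']:
    c=snap(n,n+'0'); print(n,c['extrinsics'].round(3).tolist(),c['intrinsics'][0,0])
o=robot.get_obs(); print(o, robot.grip_point_offset)
E
```

```text
side [[0.985, -0.101, 0.141, 0.273], [-0.173, -0.552, 0.816, -0.993], [-0.005, -0.828, -0.561, 0.766], [0.0, 0.0, 0.0, 1.0]] 516.470162481888
top [[0.022, -0.983, 0.181, 0.251], [-1.0, -0.018, 0.023, -0.088], [-0.02, -0.182, -0.983, 1.156], [0.0, 0.0, 0.0, 1.0]] 535.591038990864
wrist [[0.271, -0.925, -0.265, 0.242], [-0.962, -0.261, -0.072, -0.58], [-0.002, 0.275, -0.961, 0.386], [0.0, 0.0, 0.0, 1.0]] 426.7063814076409
{'time': 0.15, 'q': array([-1.47348018e+00,  5.28288712e-01,  1.43363305e+00, -4.23559279e-05,
        1.18141436e+00, -1.78519756e-01]), 'joint_velocities': array([-0.00031545, -0.00173626, -0.00415325, -0.00122925, -0.00139805,
        0.0001372 ]), 'joint_torque': array([ 8.85670142e-04, -4.40430737e+01, -1.76841921e+01,  6.33422867e-02,
        5.52505895e-02, -9.94823858e-05]), 'position': array([ 0.17016672, -0.60078197,  0.22176629]), 'tool_rot': array([ 9.90502901e-01,  1.37489065e-01,  1.58149344e-05, -8.71815270e-04]), 'ft_force': array([-0.19610424, -0.86246004, -0.29327287]), 'moment': array([0.01888838, 0.03781691, 0.02435127]), 'grip_width': 0.08685061089224465} 0.0187
```

View pics/top0.png

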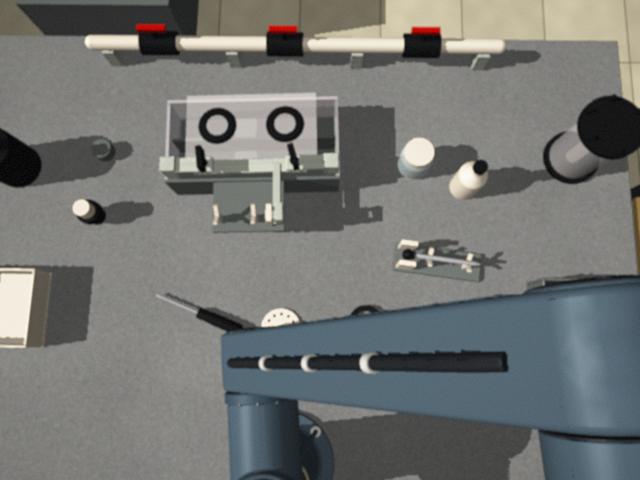

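View pics/side0.png

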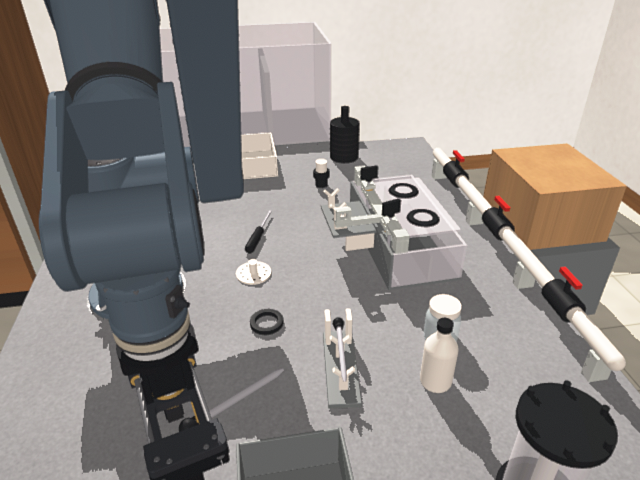

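```bash
python3 - <<'E'
from h import *
crop('top0',150,80,360,250,3.6,'c_sump'); crop('top0',380,120,520,300,3.3,'c_stand'); crop('side0',130,260,480,480,2.2,'c_side')
E
```

```text
(no output)
```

View pics/c_sump.png

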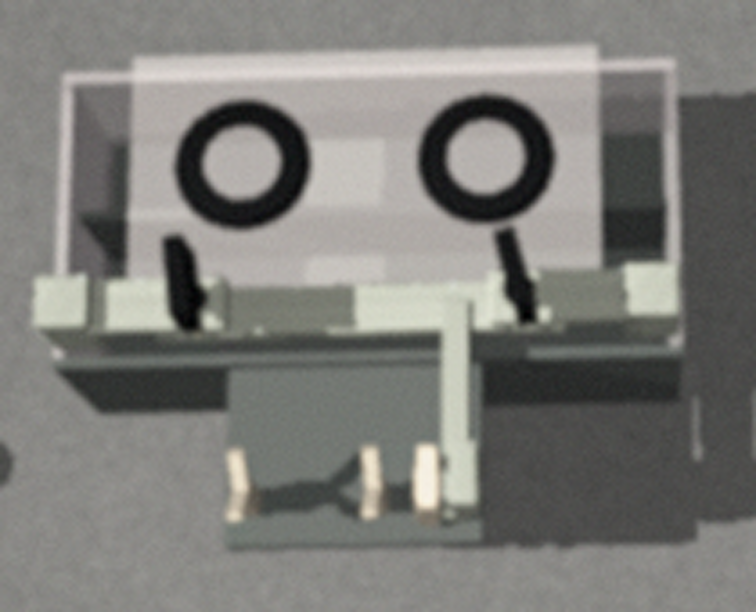

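View pics/c_stand.png

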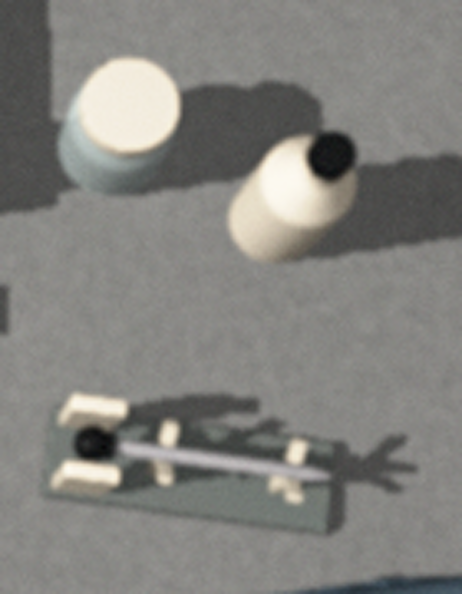

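View pics/c_side.png

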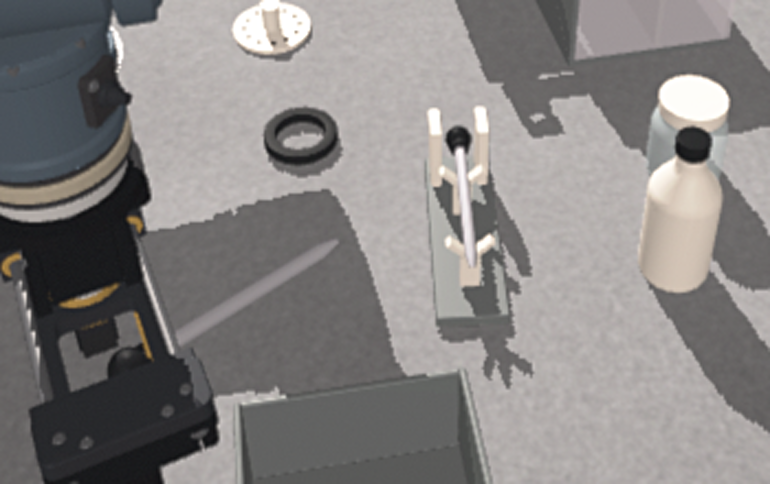

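View pics/wrist0.png

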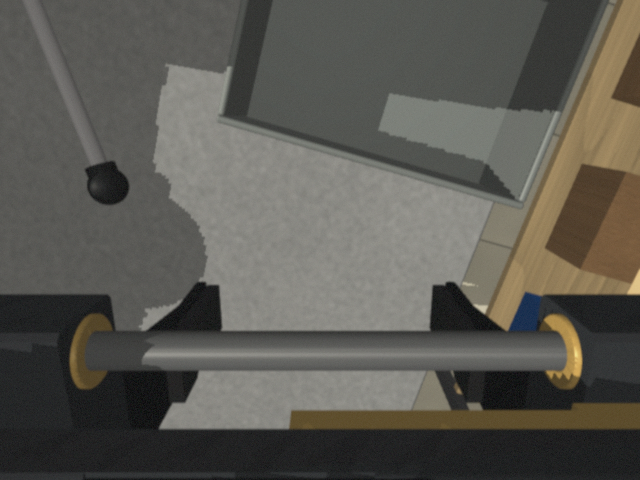

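```bash
cat >> h.py <<'E'
def proj(c,P):
    P=np.atleast_2d(P);Ti=np.linalg.inv(c['extrinsics']);q=(np.c_[P,np.ones(len(P))]@Ti.T)[:,:3]
    return (q@c['intrinsics'].T)[:,:2]/q[:,2:3]
def T(x,y,a,P):
    P=np.atleast_2d(P).astype(float); R=np.array([[np.cos(a),-np.sin(a),0],[np.sin(a),np.cos(a),0],[0,0,1]])
    return P@R.T+[x,y,0]
E
python3 - <<'E'
from h import *
from scipy.optimize import least_squares
c=load('top0')
cr=np.array([[238,485],[372,482],[427,478],[65,75],[675,62],[228,547],[480,545]])/3.6+[150,80]
M=np.array([[-60,65,143],[-60,-8,143],[-60,-35,150],[200,180,100],[200,-180,100],[-85,80,93],[-85,-65,93]])/1000
f=lambda p:(proj(c,T(*p,M))-cr).ravel()
r=least_squares(f,[.55,.1,0]);print(r.x,r.fun.reshape(-1,2).round(1))
# depth checks
for u,v in [(216,232-6),(250,225),(270,225),(268,213),(216,210),(253,210),(200,157),(294,157),(290,168)]:
    print((u,v),pt(c,u,v).round(4))
# pin points from top
for u,v in [(408,254),(440,260),(472,264),(430,257)]: print('pin',pt(c,u,v,0).round(4))
for u,v in [(480,167),(470,178)]: print('bot',pt(c,u,v,1).round(4))
s=load('side0')
for u,v in [(338,323),(341,345),(344,372),(445,325),(368,173),(391,207)]: print('side',pt(s,u,v,0).round(4))
E
```

```text
[0.54412425 0.07214347 0.03932349] [[-0.2  0.1]
 [-0.   0.1]
 [-1.8  0.1]
 [ 0.1 -0. ]
 [ 0.7 -0.6]
 [ 0.1  0.6]
 [ 1.4 -0.3]]
(216, 226) [0.4695 0.144  0.0938]
(250, 225) [0.4728 0.0748 0.0937]
(270, 225) [0.4731 0.0339 0.0959]
(268, 213) [0.4854 0.0325 0.1497]
(216, 210) [0.4927 0.1365 0.1364]
(253, 210) [0.4945 0.064  0.1344]
(200, 157) [0.5844 0.1624 0.1848]
(294, 157) [ 0.5872 -0.0169  0.1848]
(290, 168) [ 0.5821 -0.0059  0.133 ]
pin [ 0.4241 -0.2489  0.0644]
pin [ 0.4143 -0.3161  0.0552]
pin [ 0.4065 -0.3802  0.0602]
pin [ 0.4184 -0.2935  0.0661]
bot [ 0.5848 -0.3776  0.1493]
bot [ 0.5742 -0.368   0.1104]
side [ 0.4264 -0.2568  0.0624]
side [ 0.4214 -0.3113  0.0573]
side [ 0.4127 -0.3806  0.0613]
side [ 0.5863 -0.3868  0.1508]
side [0.5855 0.1573 0.1716]
side [ 0.5944 -0.0216  0.1734]
```

Emit:
send_rows --steps '[0.04,0.032,-0.032,-0.02,-0.185,0.04,0.064,-0.064,-0.04,-0.37,0.04,0.097,-0.096,-0.06,-0.555,0.04,0.129,-0.128,-0.08,-0.74,0.04,0.161,-0.16,-0.08,-0.925,0.04,0.193,-0.191,-0.08,-1.11,0.04,0.226,-0.223,-0.08,-1.295,0.04,0.258,-0.255,-0.08,-1.48]' --force 30

```text
time: 1.15
position: [0.3495, -0.2838, 0.3022]
tool_rot: [0.637, 0.771, 0.001, -0.001]
ft_force: [1.1, -0.3, 0.3]
grip_width: 0.0404
```

```bash
cat >> h.py <<'E'
from scipy.spatial.transform import Rotation as Ro
def goal(x,y,z,yaw,mir=False):
    """shift in tool axes and turn to reach TCP (x,y,z) with tool x at yaw (world), tool down"""
    o=robot.get_obs();R=Ro.from_quat(o['tool_rot']).as_matrix();d=np.array([x,y,z])-o['position']
    psi=np.arctan2(R[1,0],R[0,0]); t=psi-yaw; t=(t+np.pi)%(2*np.pi)-np.pi
    print('t=%.2f'%o['time'],'pos',o['position'].round(4),'psi %.3f'%psi,'zax',R[:,2].round(3),'q',o['q'].round(2),'w %.4f'%o['grip_width'])
    print('shift',(R.T@d).round(4),'turn %.3f'%t)
E
python3 -c "
from h import *
goal(.55,.07,.30,.29+np.pi)"
```

```text
t=1.15 pos [ 0.3495 -0.2838  0.3022] psi 1.762 zax [-0.     0.002 -1.   ] q [-0.93  0.19  1.74  0.    1.21 -1.12] w 0.0404
shift [0.3094 0.264  0.0028] turn -1.670
```

Emit:
send_rows --steps '[0.04,0.034,0.029,0,-0.185,0.04,0.069,0.059,0,-0.37,0.04,0.103,0.088,0,-0.555,0.04,0.138,0.117,0,-0.74,0.04,0.172,0.147,0,-0.925,0.04,0.206,0.176,0,-1.11,0.04,0.258,0.22,0,-1.295,0.04,0.309,0.264,0,-1.48]'

```text
time: 2.15
position: [0.5455, 0.0621, 0.3027]
tool_rot: [-0.053, 0.999, 0.001, -0.0]
ft_force: [0.6, -0.8, -0.0]
grip_width: 0.0401
```

```bash
python3 -c "
from h import *
snap('wrist','w1')
goal(.585,.163,.25,.29+np.pi)"
```

```text
t=2.20 pos [0.5491 0.0691 0.3028] psi -3.027 zax [ 0.005  0.008 -1.   ] q [-0.08  0.34  1.52  0.01  1.28 -1.77] w 0.0398
shift [-0.0461  0.0888  0.0538] turn -0.175
```

View pics/w1.png

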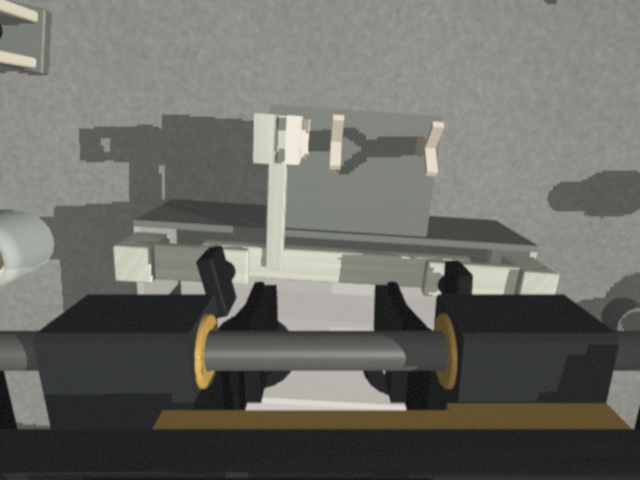

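```bash
python3 -c "
from h import *
crop('w1',110,90,310,320,2.6,'c1');crop('w1',310,90,570,320,2.6,'c2')"
```

```text
(no output)
```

View pics/c1.png

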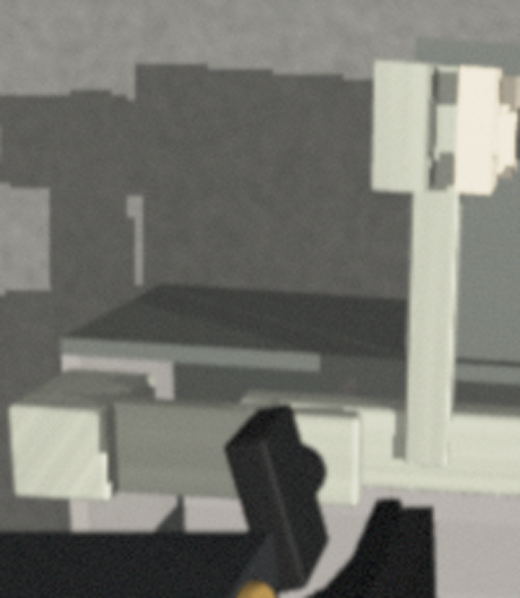

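View pics/c2.png

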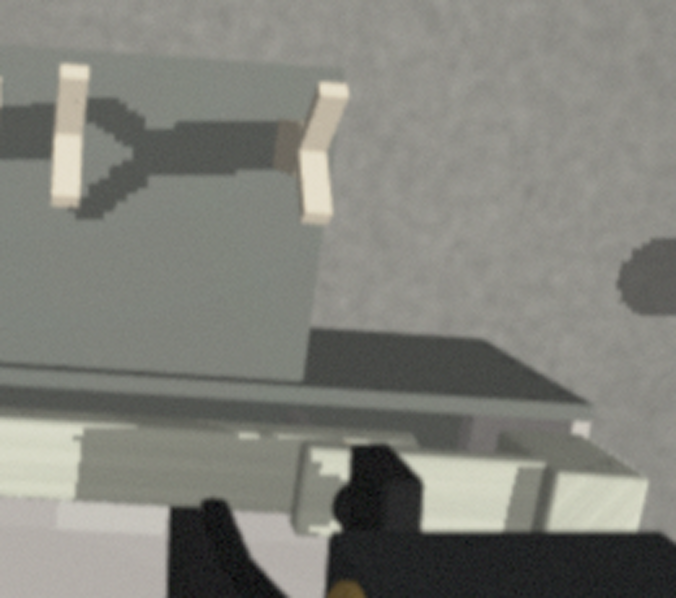

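```bash
python3 - <<'E'
from h import *
from scipy.optimize import least_squares
c=load('top0');w=load('w1')
cr=np.array([[238,485],[372,482],[65,75],[675,62],[228,547]])/3.6+[150,80]
M=np.array([[-60,65,143],[-60,-8,143],[200,180,100],[200,-180,100],[-85,80,93]])/1000
cw=np.array([[74,66],[65,207],[333,85],[316,218],[347,68],[303,381],[590,410]])/2.6+[310,90]
cw=np.r_[cw,np.array([[62,342]])/2.6+[110,90]]
W=np.array([[-79,-8,143],[-41,-8,143],[-79,65,143],[-41,65,143],[-85,80,93],[20,80,93],[20,180,100],[20,-180,100]])/1000
f=lambda p:(proj(c,T(*p,M))-cr).ravel()
g=lambda p:(proj(w,T(*p,W))-cw).ravel()
for n,F in [('top',f),('w',g),('both',lambda p:np.r_[f(p),g(p)])]:
    r=least_squares(F,[.55,.1,0]);print(n,r.x.round(4),r.fun.reshape(-1,2).round(1).tolist())
p=r.x
# project wings top edges
im=cv2.imread('pics/w1.png');im=cv2.resize(im,None,fx=2,fy=2)
for y,cols in((90,None),(-90,None)):
  for th,col in((0.,(0,0,255)),(.2,(0,255,0)),(.4,(255,0,0))):
    a=.5-th;h=.171-.0035*th+.014
    L=np.array([[.045+s*.023*np.cos(a)-k*.006*np.sin(a),y/1000+s*.023*np.sin(a)+k*.006*np.cos(a),h] for s,k in((-1,-1),(-1,1),(1,1),(1,-1))])
    q=proj(w,T(*p,L))*2
    cv2.polylines(im,[q.round().astype(int)],True,col,1)
cv2.imwrite('pics/ov1.png',im[440:680,340:1000])
print(T(*p,[[.045,.09,.16],[.045,-.09,.16]]))
E
```

```text
top [0.5442 0.0724 0.0394] [[-0.3, 0.0], [-0.1, 0.1], [-0.1, -0.1], [0.6, -0.6], [-0.0, 0.5]]
w [0.5471 0.0757 0.0389] [[0.5, 1.2], [0.2, -0.6], [0.3, 0.7], [-0.1, 1.5], [-1.7, 0.3], [-1.0, -0.2], [1.0, -2.3], [0.6, -1.6]]
both [0.5468 0.0754 0.0375] [[-1.8, -1.4], [-1.7, -1.3], [-1.2, -1.4], [-0.7, -1.7], [-1.5, -0.8], [0.3, 0.8], [-0.1, -1.1], [0.0, 0.4], [-0.4, 1.2], [-1.9, 0.1], [-1.3, -0.4], [0.6, -2.4], [0.2, -2.2]]
[[ 0.58840809  0.16698175  0.16      ]
 [ 0.59516396 -0.01289142  0.16      ]]
```

View pics/ov1.png

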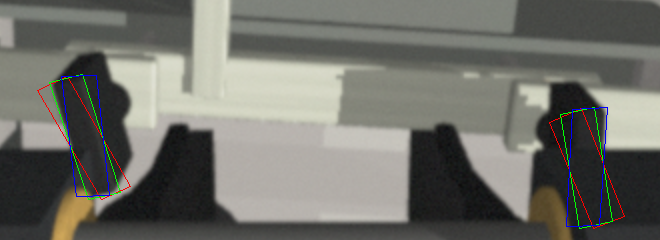

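```bash
python3 -c "
from h import *
goal(.587,.1657,.154,.29+np.pi)"
```

```text
t=2.20 pos [0.5491 0.0691 0.3028] psi -3.027 zax [ 0.005  0.008 -1.   ] q [-0.08  0.34  1.52  0.01  1.28 -1.77] w 0.0398
shift [-0.0478  0.0905  0.1498] turn -0.175
```

Emit:
send_rows --steps '[0.045,-0.024,0.045,0.03,-0.09,0.045,-0.048,0.0905,0.075,-0.175,0.045,-0.048,0.0905,0.09,-0.175,0.045,-0.048,0.0905,0.09,-0.175]'

```text
time: 2.7
position: [0.5851, 0.1657, 0.2113]
tool_rot: [-0.145, 0.989, 0.004, 0.0]
ft_force: [0.4, -0.3, -0.1]
grip_width: 0.0449
```

```bash
python3 -c "
from h import *
snap('wrist','w2')
goal(.587,.1657,.154,.29+np.pi)"
```

```text
t=2.75 pos [0.5862 0.1651 0.213 ] psi -2.852 zax [ 0.003  0.008 -1.   ] q [ 0.09  0.51  1.49  0.01  1.14 -1.78] w 0.0450
shift [-0.0007 -0.0001  0.059 ] turn -0.000
```

View pics/w2.png

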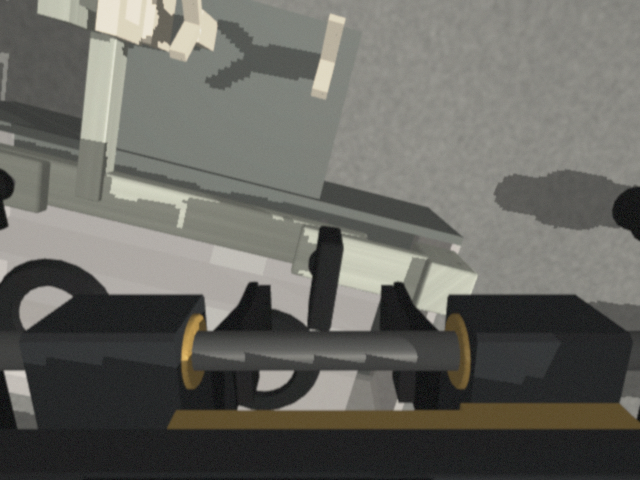

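Emit:
send_rows --steps '[0.045,-0.0005,0,0.035,0,0.045,-0.0005,0,0.059,0,0.03,-0.0005,0,0.059,0,0.005,-0.0005,0,0.059,0,0.005,-0.0005,0,0.059,0,0.005,-0.0005,0,0.059,0]' --force 40

```text
time: 3.5
position: [0.5873, 0.1667, 0.1553]
tool_rot: [-0.144, 0.99, 0.005, 0.003]
ft_force: [-0.1, 0.1, 1.5]
grip_width: 0.0128
```

```bash
python3 -c "
from h import *
goal(.587,.1657,.154,.29+np.pi)
o=robot.get_obs();print(o['ft_force'],o['moment'])"
```

```text
t=3.50 pos [0.5873 0.1667 0.1553] psi -2.853 zax [ 0.005  0.01  -1.   ] q [ 0.09  0.59  1.54  0.01  1.01 -1.78] w 0.0128
shift [ 0.0006 -0.0009  0.0013] turn -0.001
[-0.10372734  0.09880848  1.53390713] [-0.10514038 -0.21914758 -0.14936801]
```

Emit:
send_rows --steps '[0.005,0,0,0.0005,0.17,0.005,0,0,0.001,0.34,0.005,0,0,0.0018,0.51,0.005,0,0,0.0024,0.68,0.005,0,0,0.003,0.85,0.005,0,0,0.003,0.85,0.045,0,0,0.003,0.85,0.045,0,0,-0.01,0.85]'

```text
time: 4.5
position: [0.5865, 0.1663, 0.1651]
tool_rot: [0.277, 0.961, 0.005, -0.0]
ft_force: [-0.0, 0.1, 0.3]
grip_width: 0.025
```

```bash
python3 -c "
from h import *
o=robot.get_obs();print(o['ft_force'],o['moment'])
goal(.5945,-.0145,.21,.33+np.pi)
snap('wrist','w3')"
```

```text
[-0.03567001  0.0786355   0.31382909] [ 0.05687798 -0.14713788  0.02976978]
t=4.50 pos [0.5865 0.1663 0.1651] psi 2.581 zax [ 0.003  0.01  -1.   ] q [ 0.09  0.57  1.53  0.01  1.03 -0.93] w 0.0250
shift [-0.1028 -0.1484 -0.0467] turn -0.891
```

View pics/w3.png

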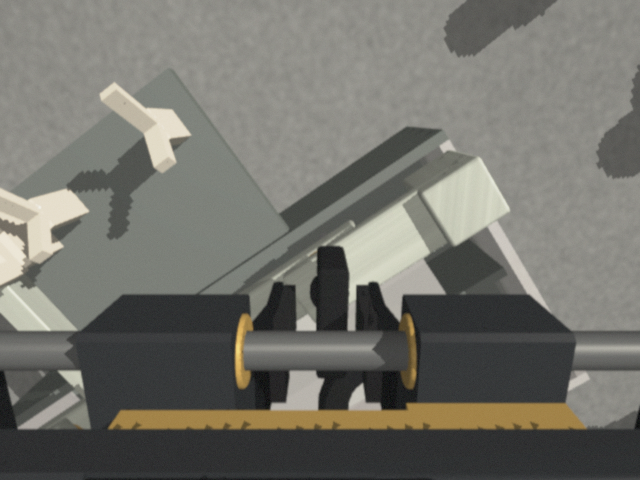

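```bash
python3 -c "
from h import *
goal(.594,-.0139,.21,.35+np.pi)"
```

```text
t=4.55 pos [0.5883 0.1664 0.1675] psi 2.580 zax [ 0.007  0.01  -1.   ] q [ 0.09  0.57  1.53  0.01  1.03 -0.93] w 0.0283
shift [-0.1009 -0.1491 -0.0442] turn -0.911
```

Emit:
send_rows --steps '[0.045,0,0,-0.035,0,0.045,-0.02,-0.03,-0.044,-0.18,0.045,-0.04,-0.06,-0.044,-0.36,0.045,-0.06,-0.09,-0.044,-0.54,0.045,-0.08,-0.119,-0.044,-0.72,0.045,-0.101,-0.149,-0.044,-0.911,0.045,-0.101,-0.149,-0.044,-0.911,0.045,-0.101,-0.149,-0.03,-0.911]'

```text
time: 5.55
position: [0.5952, -0.0139, 0.1968]
tool_rot: [-0.173, 0.985, 0.004, 0.006]
ft_force: [-0.5, -0.1, 0.1]
grip_width: 0.0451
```

```bash
python3 -c "
from h import *
snap('wrist','w4')
goal(.594,-.0139,.155,.35+np.pi)"
```

```text
t=5.60 pos [ 0.5932 -0.0129  0.1938] psi -2.793 zax [ 0.005  0.011 -1.   ] q [-0.22  0.52  1.55  0.01  1.07 -2.14] w 0.0451
shift [-0.0001 -0.0015  0.0388] turn -0.001
```

View pics/w4.png

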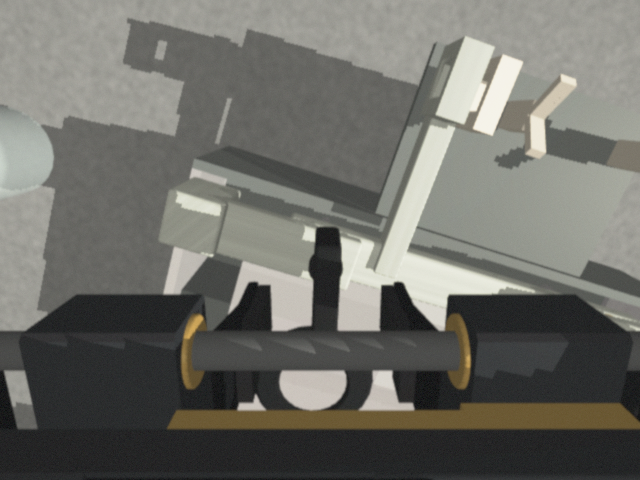

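Emit:
send_rows --steps '[0.045,0,-0.001,0.039,0,0.03,0,-0.001,0.039,0,0.005,0,-0.001,0.039,0,0.005,0,-0.001,0.039,0,0.005,0,-0.001,0.039,0,0.005,0,-0.001,0.0395,0.17,0.005,0,-0.001,0.04,0.34,0.005,0,-0.001,0.0405,0.51]'

```text
time: 6.6
position: [0.5945, -0.0131, 0.1543]
tool_rot: [0.083, 0.997, 0.006, 0.003]
ft_force: [0.6, 1.4, -0.5]
grip_width: 0.0116
```

```bash
python3 -c "
from h import *
o=robot.get_obs();print(o['ft_force'],o['moment'])
goal(.594,-.0139,.155,.539-1.6+np.pi)"
```

```text
[ 0.55948934  1.40147513 -0.48177628] [ 0.10620409 -0.42528301  0.03859168]
t=6.60 pos [ 0.5945 -0.0131  0.1543] psi 2.975 zax [ 0.007  0.011 -1.   ] q [-0.22  0.57  1.58  0.01  0.99 -1.63] w 0.0116
shift [ 0.0003 -0.0008 -0.0007] turn 0.894
```

Emit:
send_rows --steps '[0.005,0,0,0.0006,0.18,0.005,0,0,0.0012,0.36,0.005,0,0,0.0018,0.54,0.005,0,0,0.0025,0.72,0.005,0,0,0.003,0.9,0.005,0,0,0.003,0.9,0.045,0,0,0.003,0.9,0.045,0,0,0,0.9]'

```text
time: 7.6
position: [0.5942, -0.0136, 0.1548]
tool_rot: [0.508, 0.862, 0.006, 0.0]
ft_force: [-0.1, -0.0, -0.8]
grip_width: 0.0246
```

```bash
python3 -c "
from h import *
goal(.587,.1664,.21,.539-1.1+np.pi)"
```

```text
t=7.60 pos [ 0.5942 -0.0136  0.1548] psi 2.077 zax [ 0.007  0.01  -1.   ] q [-0.22  0.57  1.58  0.01  0.99 -0.73] w 0.0246
shift [ 0.1613  0.0815 -0.0534] turn -0.504
```

Emit:
send_rows --steps '[0.045,0,0,-0.052,0,0.045,0.04,0.02,-0.053,-0.126,0.045,0.08,0.041,-0.053,-0.252,0.045,0.121,0.061,-0.053,-0.378,0.045,0.161,0.0815,-0.053,-0.504,0.045,0.161,0.0815,-0.053,-0.504,0.045,0.161,0.0815,-0.02,-0.504,0.045,0.161,0.0815,0.004,-0.504]'

```text
time: 8.6
position: [0.5875, 0.1655, 0.1523]
tool_rot: [0.277, 0.961, 0.006, 0.002]
ft_force: [-0.5, -0.5, 0.4]
grip_width: 0.0449
```

```bash
python3 -c "
from h import *
o=robot.get_obs();print(o['ft_force'],o['moment'])
goal(.587,.1664,.152,.539-1.1+np.pi)"
```

```text
[-0.53654044 -0.54998697  0.44613294] [-0.00606923 -0.15732231 -0.00237744]
t=8.60 pos [0.5875 0.1655 0.1523] psi 2.580 zax [ 0.007  0.009 -1.   ] q [ 0.09  0.59  1.54  0.01  1.   -0.93] w 0.0449
shift [0.0009 0.0005 0.0003] turn -0.000
```

Emit:
send_rows --steps '[0.02,0,0.0005,0,0,0.005,0,0.0005,0,0,0.005,0,0.0005,0,0,0.005,0,0.0005,0,0,0.005,0,0.0005,0.0006,0.18,0.005,0,0.0005,0.0012,0.36,0.005,0,0.0005,0.0018,0.54,0.005,0,0.0005,0.0024,0.72]'

```text
time: 9.6
position: [0.5887, 0.167, 0.1513]
tool_rot: [0.6, 0.8, 0.007, 0.001]
ft_force: [0.5, 3.7, 1.9]
grip_width: 0.0116
```

Emit:
send_rows --steps '[0.005,0,0,0.0006,0.18,0.005,0,0,0.001,0.36,0.005,0,0,0.001,0.36,0.045,0,0,0.001,0.36,0.045,0,0,-0.005,0.36,0.045,0,0,-0.05,0.36]'

```text
time: 10.35
position: [0.586, 0.1659, 0.1992]
tool_rot: [0.733, 0.68, 0.004, -0.003]
ft_force: [0.8, 0.0, -0.2]
grip_width: 0.0341
```

```bash
python3 -c "
from h import *
o=robot.get_obs();print(o['ft_force'],o['moment'])
goal(.594,-.0137,.205,.539-1.6+np.pi)"
```

```text
[ 0.76964401  0.03807708 -0.15605537] [ 0.05525863 -0.1298586  -0.01870113]
t=10.35 pos [0.586  0.1659 0.1992] psi 1.496 zax [ 0.003  0.01  -1.   ] q [0.09 0.53 1.5  0.01 1.11 0.16] w 0.0341
shift [-0.1785  0.0214 -0.0075] turn -0.584
```

Emit:
send_rows --steps '[0.045,-0.045,0.005,-0.0075,-0.15,0.045,-0.09,0.011,-0.0075,-0.3,0.045,-0.135,0.016,-0.0075,-0.45,0.045,-0.1785,0.0214,-0.0075,-0.584,0.045,-0.1785,0.0214,-0.0075,-0.584,0.045,-0.1785,0.0214,0.025,-0.584,0.045,-0.1785,0.0214,0.0465,-0.584,0.045,-0.1785,0.0214,0.0465,-0.584]'

```text
time: 11.35
position: [0.5927, -0.0121, 0.1498]
tool_rot: [0.506, 0.863, 0.004, -0.003]
ft_force: [0.5, -0.5, -0.5]
grip_width: 0.0451
```

```bash
python3 -c "
from h import *
o=robot.get_obs();print(o['ft_force'],o['moment'])
goal(.594,-.0137,.150,.539-1.6+np.pi)"
```

```text
[ 0.47984042 -0.46940555 -0.49824618] [ 0.00052402 -0.19303779  0.01919449]
t=11.35 pos [ 0.5927 -0.0121  0.1498] psi 2.081 zax [-0.001  0.011 -1.   ] q [-0.21  0.58  1.58  0.01  0.99 -0.73] w 0.0451
shift [-0.0021  0.0003 -0.0003] turn 0.000
```

Emit:
send_rows --steps '[0.02,-0.002,0,0,0,0.005,-0.002,0,0,0,0.005,-0.002,0,0,0,0.005,-0.002,0,0,0,0.005,-0.002,0,0.0006,0.18,0.005,-0.002,0,0.0012,0.36,0.005,-0.002,0,0.0018,0.54,0.005,-0.002,0,0.0024,0.72]'

```text
time: 12.35
position: [0.5958, -0.013, 0.148]
tool_rot: [0.779, 0.627, 0.005, -0.003]
ft_force: [4.2, 2.7, -1.2]
grip_width: 0.0119
```

```bash
python3 -c "
from h import *
o=robot.get_obs();print(o['ft_force'],o['moment'])
goal(.594,-.0137,.147,.539-2.6+np.pi)"
```

```text
[ 4.16617614  2.69242362 -1.17793342] [ 0.38525324 -0.69412077  0.04376957]
t=12.35 pos [ 0.5958 -0.013   0.148 ] psi 1.355 zax [ 0.004  0.012 -1.   ] q [-0.22  0.58  1.58  0.01  0.98 -0.01] w 0.0119
shift [-0.0011 -0.0016  0.0009] turn 0.274
```

Emit:
send_rows --steps '[0.005,-0.0005,-0.0008,0.0004,0.15,0.005,-0.0005,-0.0008,0.0008,0.27,0.005,-0.0005,-0.0008,0.001,0.31,0.005,-0.0005,-0.0008,0.001,0.34]'

```text
time: 12.85
position: [0.5959, -0.0131, 0.147]
tool_rot: [0.874, 0.487, 0.005, -0.004]
ft_force: [2.7, 2.6, -1.6]
grip_width: 0.0123
```

```bash
python3 -c "
from h import *
o=robot.get_obs();print(o['ft_force'],o['moment'])
goal(.594,-.0137,.147,.539-2.6+np.pi)"
```

```text
[ 2.74094933  2.5914095  -1.62391881] [ 0.25804834 -0.68003093  1.04642828]
t=12.85 pos [ 0.5959 -0.0131  0.147 ] psi 1.016 zax [ 0.006  0.011 -1.   ] q [-0.22  0.58  1.58  0.01  0.98  0.33] w 0.0123
shift [-0.0015 -0.0013 -0.    ] turn -0.064
```

Emit:
send_rows --steps '[0.045,-0.0005,-0.0008,0,-0.03,0.045,-0.0005,-0.0008,0,-0.05,0.045,0,0,-0.055,-0.05]'

```text
time: 13.22
position: [0.5917, -0.0133, 0.1983]
tool_rot: [0.861, 0.508, 0.001, -0.008]
ft_force: [1.1, 0.5, -0.4]
grip_width: 0.0343
```

```bash
python3 -c "
from h import *
snap('wrist','w5')
goal(.587,.1664,.2,.539-2.185+np.pi)"
```

```text
t=13.28 pos [ 0.5981 -0.0144  0.2085] psi 1.066 zax [ 0.013  0.01  -1.   ] q [-0.22  0.5   1.53  0.01  1.1   0.28] w 0.0384
shift [ 0.1528 -0.0972  0.0102] turn -0.429
```

View pics/w5.png

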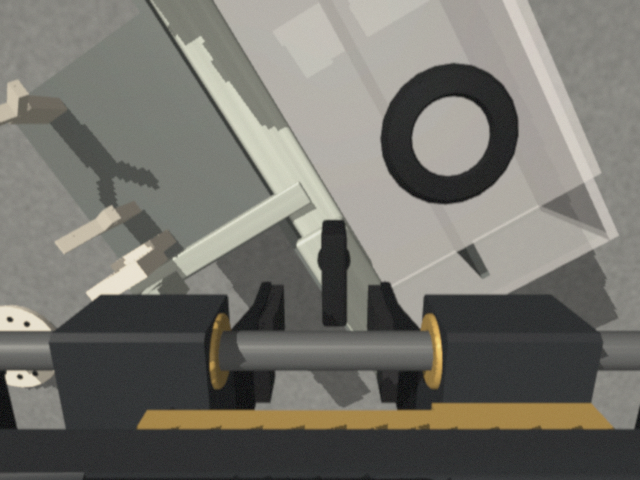

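Emit:
send_rows --steps '[0.045,0.038,-0.024,0.005,-0.11,0.045,0.076,-0.049,0.005,-0.22,0.045,0.115,-0.073,0.005,-0.33,0.045,0.153,-0.097,0.005,-0.429,0.045,0.153,-0.097,0.005,-0.429,0.045,0.153,-0.097,0.035,-0.429,0.045,0.153,-0.097,0.059,-0.429,0.045,0.153,-0.097,0.061,-0.429]'

```text
time: 14.28
position: [0.5865, 0.1657, 0.1475]
tool_rot: [0.734, 0.679, 0.006, -0.0]
ft_force: [0.0, 0.1, 1.1]
grip_width: 0.045
```

```bash
python3 -c "
from h import *
o=robot.get_obs();print(o['ft_force'],o['moment'])
goal(.587,.1664,.148,.539-2.185+np.pi)"
```

```text
[0.03368274 0.06232492 1.05618389] [-0.10383592 -0.12664163 -0.01047795]
t=14.28 pos [0.5865 0.1657 0.1475] psi 1.494 zax [ 0.009  0.009 -1.   ] q [0.09 0.59 1.55 0.01 0.99 0.16] w 0.0450
shift [ 0.0008  0.0004 -0.0005] turn -0.002
```

Emit:
send_rows --steps '[0.02,0,0,0,0,0.005,0,0,0,0,0.005,0,0,0,0,0.005,0,0,0,0,0.005,0,0,0.0006,0.17,0.005,0,0,0.0012,0.34,0.005,0,0,0.0015,0.45,0.005,0,0,0.0015,0.49]'

```text
time: 15.28
position: [0.5889, 0.166, 0.1471]
tool_rot: [0.876, 0.482, 0.008, -0.0]
ft_force: [3.1, 1.7, 0.6]
grip_width: 0.012
```

```bash
python3 -c "
from h import *
o=robot.get_obs();print(o['ft_force'],o['moment'])
goal(.587,.1664,.148,.539-2.6+np.pi)"
```

```text
[3.06518835 1.72674222 0.64610575] [-0.04679785 -0.48578543  0.93415348]
t=15.28 pos [0.5889 0.166  0.1471] psi 1.006 zax [ 0.014  0.009 -1.   ] q [0.09 0.6  1.55 0.01 0.98 0.65] w 0.0120
shift [-0.0006 -0.0018 -0.001 ] turn -0.074
```

Emit:
send_rows --steps '[0.045,0,0,0,-0.04,0.045,0,0,-0.001,-0.06,0.05,0,0,-0.03,-0.06,0.05,0,0,-0.09,-0.06]'

```text
time: 15.78
position: [0.5854, 0.1649, 0.2352]
tool_rot: [0.861, 0.508, 0.005, -0.002]
ft_force: [0.8, 0.1, 0.0]
grip_width: 0.0435
```

```bash
python3 -c "
from h import *
snap('side','s1')
crop('side0',310,150,480,300,4.5,'cs0');crop('s1',310,150,480,300,4.5,'cs1')
goal(.414,-.315,.2,-1.704+np.pi)"
```

```text
t=15.82 pos [0.5913 0.1658 0.2461] psi 1.067 zax [ 0.027  0.01  -1.   ] q [0.09 0.48 1.46 0.01 1.18 0.59] w 0.0463
shift [-0.5075  0.0763  0.0366] turn -0.371
```

View pics/cs1.png

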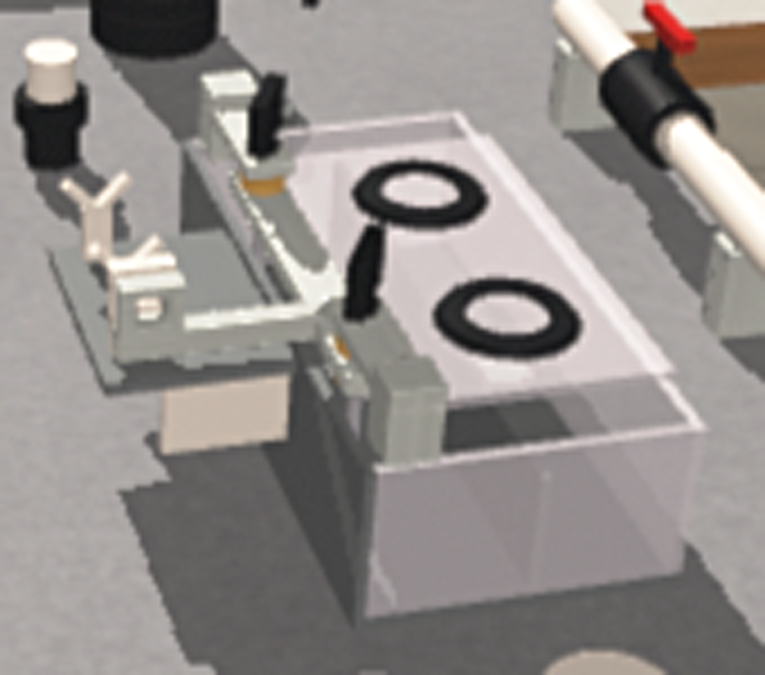

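```bash
python3 -c "
from h import *
for i in range(3):
  cams.camera('side');goal(.414,-.315,.2,-1.704+np.pi)"
```

```text
t=15.88 pos [0.592  0.1658 0.2441] psi 1.067 zax [ 0.029  0.01  -1.   ] q [0.09 0.48 1.46 0.01 1.17 0.59] w 0.0482
shift [-0.5078  0.0757  0.0342] turn -0.371
t=15.93 pos [0.5901 0.1655 0.2411] psi 1.067 zax [ 0.023  0.009 -1.   ] q [0.09 0.48 1.46 0.01 1.17 0.59] w 0.0486
shift [-0.5065  0.0775  0.0325] turn -0.371
t=15.97 pos [0.5882 0.1653 0.2387] psi 1.067 zax [ 0.018  0.009 -1.   ] q [0.09 0.48 1.47 0.01 1.17 0.59] w 0.0495
shift [-0.5053  0.0792  0.0314] turn -0.371
```

```bash
python3 -c "
from h import *
for i in range(3):
  cams.camera('side');goal(.414,-.315,.2,-1.704+np.pi)"
```

```text
t=16.02 pos [0.587  0.1652 0.237 ] psi 1.066 zax [ 0.014  0.009 -1.   ] q [0.09 0.48 1.47 0.01 1.17 0.59] w 0.0495
shift [-0.5045  0.0803  0.0305] turn -0.371
t=16.07 pos [0.5865 0.1651 0.236 ] psi 1.066 zax [ 0.012  0.008 -1.   ] q [0.09 0.49 1.47 0.01 1.17 0.59] w 0.0500
shift [-0.5041  0.0809  0.03  ] turn -0.371
t=16.12 pos [0.5863 0.1651 0.2355] psi 1.066 zax [ 0.011  0.008 -1.   ] q [0.09 0.49 1.47 0.01 1.17 0.59] w 0.0497
shift [-0.504   0.081   0.0296] turn -0.371
```

Emit:
send_rows --steps '[0.05,-0.05,0.008,0,-0.04,0.05,-0.11,0.0175,0.005,-0.09,0.05,-0.17,0.027,0.01,-0.14,0.05,-0.23,0.037,0.015,-0.19,0.05,-0.29,0.0465,0.02,-0.24,0.05,-0.35,0.056,0.025,-0.29,0.05,-0.41,0.066,0.03,-0.34,0.05,-0.46,0.074,0.03,-0.371]'

```text
time: 17.12
position: [0.4272, -0.2744, 0.1984]
tool_rot: [0.753, 0.658, 0.007, -0.001]
ft_force: [0.4, 0.5, 0.4]
grip_width: 0.05
```

```bash
python3 -c "
from h import *
for i in range(4):
  snap('wrist','w6');goal(.414,-.315,.2,-1.704+np.pi)
snap('top','t1')"
```

```text
t=17.18 pos [ 0.4265 -0.2808  0.1987] psi 1.435 zax [ 0.009  0.004 -1.   ] q [-0.81  0.41  1.75  0.01  0.99 -0.68] w 0.0500
shift [-0.0355 -0.0078 -0.0016] turn -0.002
t=17.23 pos [ 0.4275 -0.2777  0.1988] psi 1.432 zax [ 0.01   0.008 -1.   ] q [-0.8   0.4   1.75  0.01  0.99 -0.67] w 0.0499
shift [-0.0388 -0.0082 -0.0016] turn -0.006
t=17.27 pos [ 0.4278 -0.2749  0.1987] psi 1.432 zax [ 0.009  0.01  -1.   ] q [-0.8   0.4   1.75  0.02  0.99 -0.67] w 0.0500
shift [-0.0416 -0.0081 -0.0018] turn -0.005
t=17.32 pos [ 0.428  -0.2731  0.1988] psi 1.434 zax [ 0.009  0.011 -1.   ] q [-0.8   0.4   1.75  0.02  0.99 -0.67] w 0.0501
shift [-0.0434 -0.0082 -0.0018] turn -0.003
```

View pics/w6.png

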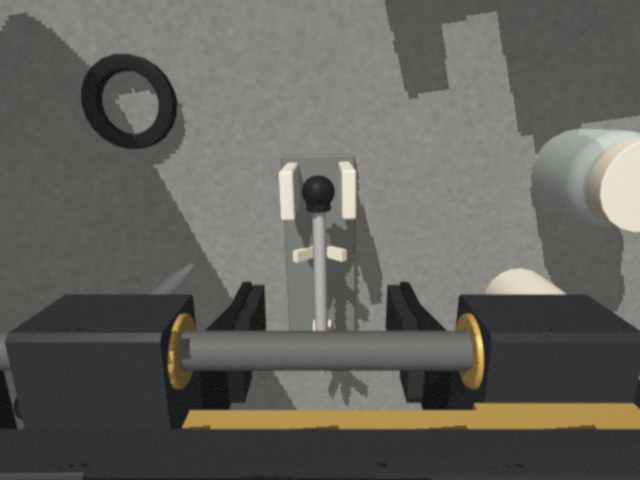

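View pics/t1.png

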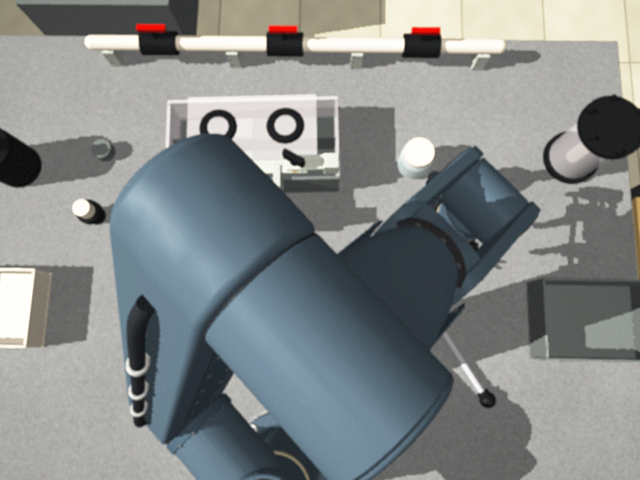

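```bash
python3 -c "
from h import *
crop('w6',270,140,380,350,3,'c6')
c=load('w6')
for u,v in [(318,188),(320,225),(320,240),(321,265),(321,280),(321,300),(321,315)]: print((u,v),pt(c,u,v,0).round(4))
P=cloud(c);m=(abs(P[...,2]-.059)<.004)
v,u=np.nonzero(m[215:330,312:330]);v+=215;u+=312
Q=P[v,u];print(len(Q));
d=Q[:,:2]-Q[:,:2].mean(0);U,S,V=np.linalg.svd(d,full_matrices=False);print(Q.mean(0),V[0],np.arctan2(V[0,1],V[0,0]),S)
"
```

```text
(318, 188) [ 0.4269 -0.245   0.067 ]
(320, 225) [ 0.4243 -0.2729  0.0606]
(320, 240) [ 0.4227 -0.2838  0.0618]
(321, 265) [ 0.4207 -0.3029  0.0623]
(321, 280) [ 0.419  -0.3152  0.0609]
(321, 300) [ 0.4166 -0.3314  0.0606]
(321, 315) [ 0.415  -0.343   0.0624]
1527
[ 0.41911126 -0.30884973  0.06045552] [-0.12091188 -0.99266325] -1.6920047742128086 [1.02909353 0.11716996]
```

View pics/c6.png

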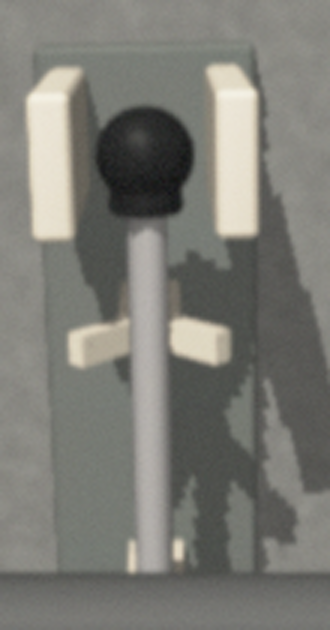

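```bash
cat >> h.py <<'E'
def rayz(c,u,v,z):
    K=c['intrinsics'];E=c['extrinsics'];d=E[:3,:3]@np.array([(u-K[0,2])/K[0,0],(v-K[1,2])/K[1,1],1]);o=E[:3,3]
    return o+d*(z-o[2])/d[2]
E
python3 -c "
from h import *
c=load('w6')
b=rayz(c,318.7,190,.055);k=rayz(c,318.7,211.9,.064);e=rayz(c,321,300,.06)
print(b,k,e)
d=np.array([-.121,-.9927])
for p,o in((b,.0815),(k,.0675)): print('mid',p[:2]+d*o)
r=rayz(c,270+150/3,140+340/3,.062);print('rest',r, r[:2]+d*.035)
m=np.array([.417,-.324])
goal(.4165,-.330,.2,-1.692+np.pi)
"
```

```text
[ 0.42683799 -0.24825197  0.055     ] [ 0.42485374 -0.26247418  0.064     ] [ 0.41658041 -0.33170881  0.06      ]
mid [ 0.41697649 -0.32915702]
mid [ 0.41668624 -0.32948143]
rest [ 0.42125783 -0.29390491  0.062     ] [ 0.41702283 -0.32864941]
t=17.38 pos [ 0.4283 -0.2721  0.199 ] psi 1.436 zax [ 0.009  0.011 -1.   ] q [-0.8   0.4   1.75  0.02  0.99 -0.67] w 0.0502
shift [-0.059  -0.004  -0.0017] turn -0.013
```

```bash
python3 -c "
from h import *
c=snap('wrist','w7');print(c['intrinsics'][0,2],c['intrinsics'][1,2])
o=robot.get_obs();R=Ro.from_quat(o['tool_rot']).as_matrix()
for t in ('wrist0',):
  pass
E=c['extrinsics'];print('cam in tool',R.T@(E[:3,3]-o['position']),(R.T@E[:3,:3]).round(4).tolist())
goal(.4163,-.335,.075,-1.692+np.pi)
crop('w7',270,140,380,350,3,'c7')
"
```

```text
325.4036156424486 239.01844344078464
cam in tool [ 0.07487765 -0.00068093 -0.16372598] [[-0.0026, -0.9617, -0.2742], [1.0, -0.0022, -0.0017], [0.001, -0.2742, 0.9617]]
t=17.43 pos [ 0.4287 -0.2715  0.1993] psi 1.438 zax [ 0.009  0.011 -1.   ] q [-0.79  0.4   1.75  0.02  0.99 -0.67] w 0.0500
shift [-0.066  -0.0048  0.1235] turn -0.012
```

View pics/c7.png

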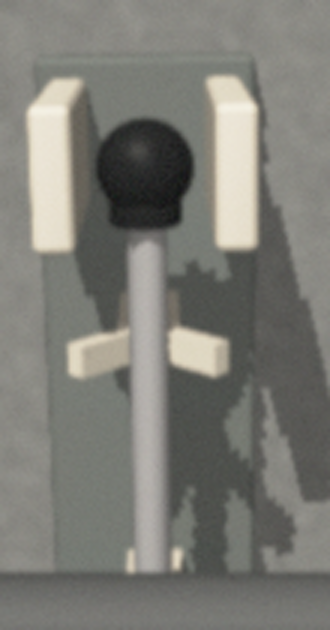

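Emit:
send_rows --steps '[0.05,-0.04,-0.003,0.02,-0.012,0.05,-0.066,-0.005,0.06,-0.012,0.05,-0.066,-0.005,0.1,-0.012,0.05,-0.066,-0.005,0.115,-0.012,0.05,-0.066,-0.005,0.115,-0.012]'

```text
time: 18.05
position: [0.4161, -0.3333, 0.0829]
tool_rot: [0.748, 0.664, 0.007, -0.002]
ft_force: [-0.1, 0.4, 0.6]
grip_width: 0.0501
```

```bash
python3 -c "
from h import *
snap('wrist','w8')
goal(.4163,-.335,.0363,-1.692+np.pi)
"
```

```text
t=18.10 pos [ 0.4167 -0.3342  0.0839] psi 1.452 zax [ 0.009  0.011 -1.   ] q [-0.89  0.62  1.78  0.02  0.75 -0.79] w 0.0498
shift [-0.0014 -0.0007  0.0476] turn 0.002
```

View pics/w8.png

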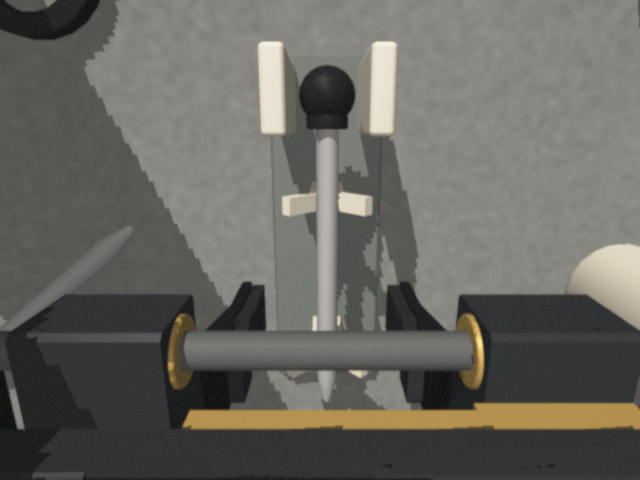

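Emit:
send_rows --steps '[0.05,-0.001,0,0.03,0.002,0.05,-0.001,0,0.0476,0.002,0.04,-0.001,0,0.0476,0.002,0.02,-0.001,0,0.0476,0.002,0.004,-0.001,0,0.0476,0.002,0.004,-0.001,0,0.0476,0.002,0.004,-0.001,0,0.0476,0.002]' --force 25

```text
time: 18.98
position: [0.417, -0.3348, 0.0366]
tool_rot: [0.749, 0.663, 0.007, -0.001]
ft_force: [-1.3, -0.4, 1.9]
grip_width: 0.0091
```

```bash
python3 -c "
from h import *
o=robot.get_obs();print(o['ft_force'],o['moment'])
goal(.4163,-.335,.2363,-1.692+np.pi)
"
```

```text
[-1.29952111 -0.36484647  1.94649044] [-0.13756634  0.01095152  0.02212826]
t=18.98 pos [ 0.417  -0.3348  0.0366] psi 1.450 zax [ 0.009  0.01  -1.   ] q [-0.89  0.7   1.8   0.02  0.65 -0.79] w 0.0091
shift [ 0.002   0.0009 -0.1997] turn 0.000
```

Emit:
send_rows --steps '[0.004,0.0003,0.0002,-0.03,0,0.004,0.0008,0.0004,-0.08,0,0.004,0.0014,0.0006,-0.14,0,0.004,0.002,0.001,-0.2,0,0.004,0.002,0.001,-0.21,0]'

```text
time: 19.6
position: [0.4179, -0.337, 0.2511]
tool_rot: [0.749, 0.663, 0.007, 0.004]
ft_force: [-0.2, 0.6, -1.6]
grip_width: 0.0094
```

```bash
python3 -c "
from h import *
snap('wrist','w9')
goal(.484,.110,.26,1.61)
"
```

```text
t=19.65 pos [ 0.4172 -0.3363  0.25  ] psi 1.450 zax [ 0.013  0.005 -1.   ] q [-0.89  0.37  1.63  0.01  1.14 -0.78] w 0.0087
shift [ 0.4512  0.0125 -0.0069] turn -0.160
```

View pics/w9.png

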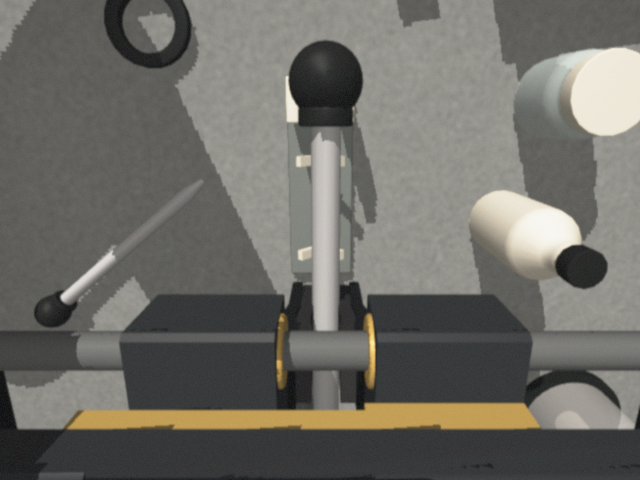

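Emit:
send_rows --steps '[0.004,0.04,0.001,-0.007,-0.01,0.004,0.095,0.0025,-0.007,-0.03,0.004,0.155,0.004,-0.007,-0.05,0.004,0.215,0.006,-0.007,-0.075,0.004,0.275,0.0075,-0.007,-0.1,0.004,0.335,0.009,-0.007,-0.12,0.004,0.395,0.011,-0.007,-0.14,0.004,0.44,0.0125,-0.007,-0.16]'

```text
time: 20.65
position: [0.481, 0.1013, 0.2577]
tool_rot: [0.692, 0.721, 0.005, 0.001]
ft_force: [0.8, -0.2, -0.3]
grip_width: 0.0091
```

```bash
python3 -c "
from h import *
for i in range(5):
  snap('wrist','w10');goal(.484,.110,.26,1.61)
snap('side','s2');snap('top','t2')
"
```

```text
t=20.70 pos [0.4815 0.1057 0.2579] psi 1.614 zax [ 0.01  0.01 -1.  ] q [-0.02  0.3   1.72  0.01  1.11 -0.07] w 0.0093
shift [ 0.0042  0.0027 -0.002 ] turn 0.004
t=20.75 pos [0.4811 0.1028 0.2578] psi 1.615 zax [ 0.009  0.007 -1.   ] q [-0.02  0.3   1.72  0.01  1.11 -0.07] w 0.0087
shift [ 0.0071  0.0032 -0.0021] turn 0.005
t=20.80 pos [0.481  0.1008 0.2578] psi 1.614 zax [ 0.008  0.005 -1.   ] q [-0.02  0.3   1.72  0.01  1.11 -0.07] w 0.0093
shift [ 0.0091  0.0034 -0.0021] turn 0.004
t=20.85 pos [0.4811 0.0995 0.258 ] psi 1.612 zax [ 0.009  0.005 -1.   ] q [-0.03  0.3   1.72  0.01  1.11 -0.07] w 0.0088
shift [ 0.0104  0.0033 -0.0019] turn 0.002
t=20.90 pos [0.4814 0.0986 0.2584] psi 1.610 zax [ 0.009  0.005 -1.   ] q [-0.03  0.3   1.72  0.01  1.11 -0.07] w 0.0090
shift [ 0.0113  0.003  -0.0015] turn 0.000
```

View pics/w10.png

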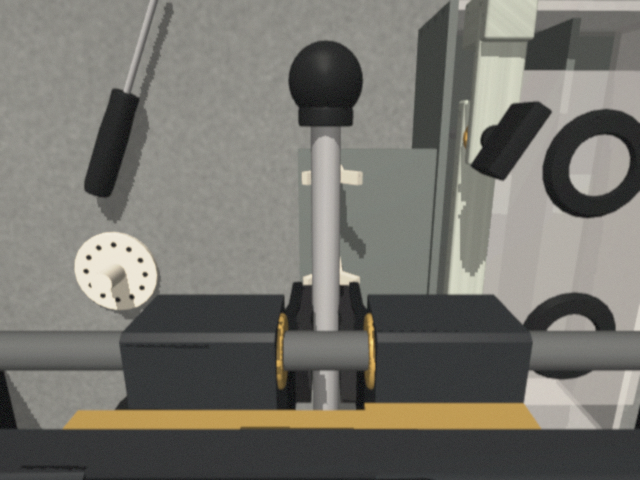

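View pics/s2.png

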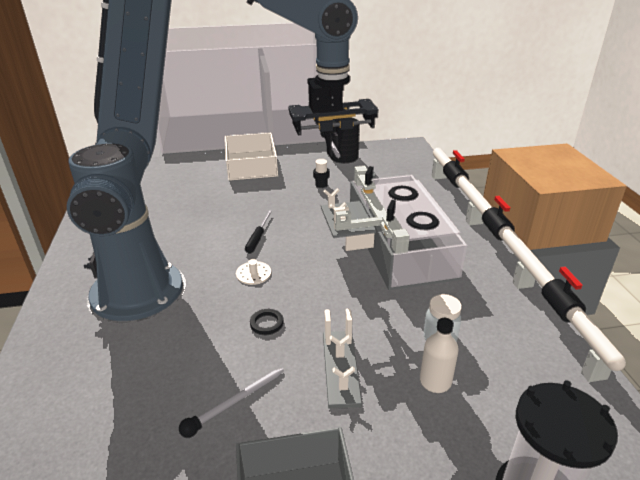

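```bash
python3 -c "
from h import *
crop('w10',285,130,450,300,4.5,'c10')"
```

```text
(no output)
```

View pics/c10.png

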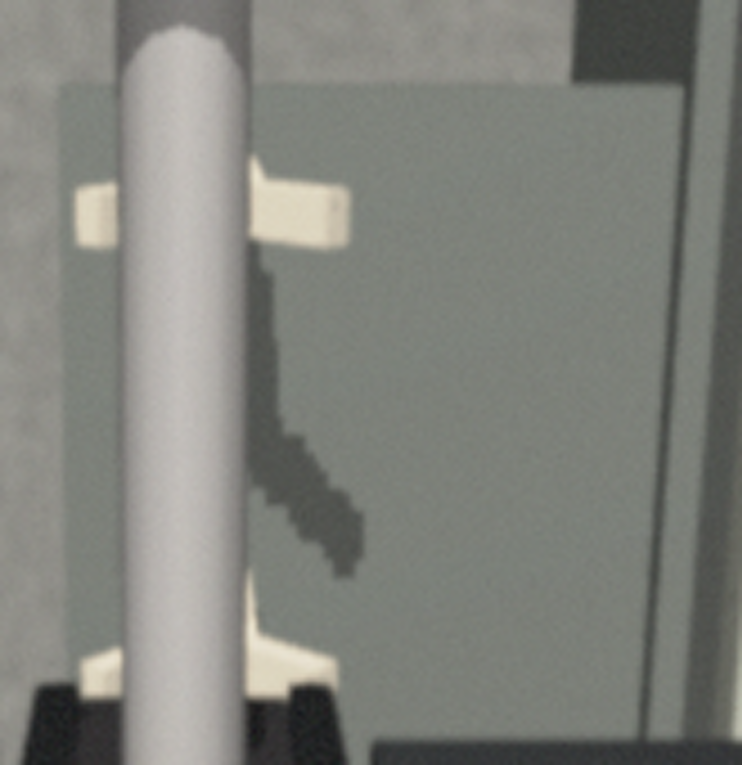

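```bash
python3 - <<'E'
from h import *
from scipy.optimize import least_squares
w=load('w10')
cw=np.array([[75,215],[350,215],[80,677],[340,677],[58,85],[685,85]])/4.5+[285,130]
W=np.array([[-79,65,141],[-41,65,141],[-79,-8,141],[-41,-8,141],[-85,80,93],[20,80,93]])/1000
g=lambda p:(proj(w,T(*p,W))-cw).ravel()
r=least_squares(g,[.545,.074,.04]);print(r.x.round(4),r.fun.reshape(-1,2).round(1).tolist())
for q in ((332.2,177.6),(331.7,280.4)): print(rayz(w,*q,.141))
# pin position while held: ball centre, shank
s=load('s2');
c=load('t2')
E
```

```text
[0.5469 0.0752 0.0383] [[1.9, -0.7], [-1.5, -0.6], [2.0, 0.6], [-1.8, 0.5], [0.1, 0.0], [-0.7, 0.2]]
[0.48435004 0.13752967 0.141     ]
[0.48721517 0.06533227 0.141     ]
```

```bash
python3 -c "
from h import *
goal(.4854,.1109,.185,1.609)
"
```

```text
t=21.00 pos [0.482  0.0978 0.2591] psi 1.608 zax [ 0.011  0.005 -1.   ] q [-0.03  0.3   1.72  0.01  1.11 -0.07] w 0.0090
shift [0.0126 0.0031 0.0742] turn -0.001
```

Emit:
send_rows --steps '[0.004,0.006,0.0015,0.02,0,0.004,0.0126,0.0031,0.045,0,0.004,0.0126,0.0031,0.065,0,0.004,0.0126,0.0031,0.074,0,0.004,0.0126,0.0031,0.074,0,0.004,0.0126,0.0031,0.074,0]'

```text
time: 21.75
position: [0.4861, 0.1105, 0.1858]
tool_rot: [0.694, 0.72, 0.006, 0.003]
ft_force: [-0.5, -0.5, -0.5]
grip_width: 0.009
```

```bash
python3 -c "
from h import *
snap('wrist','w11');snap('side','s3')
crop('w11',240,0,420,300,2,'c11');crop('s3',310,120,480,260,4.5,'cs3')
goal(.4854,.1109,.1545,1.609)
"
```

```text
t=21.85 pos [0.4861 0.1107 0.186 ] psi 1.608 zax [ 0.013  0.005 -1.   ] q [-0.    0.41  1.79  0.01  0.93 -0.04] w 0.0091
shift [ 0.0001 -0.0011  0.0315] turn -0.001
```

View pics/c11.png

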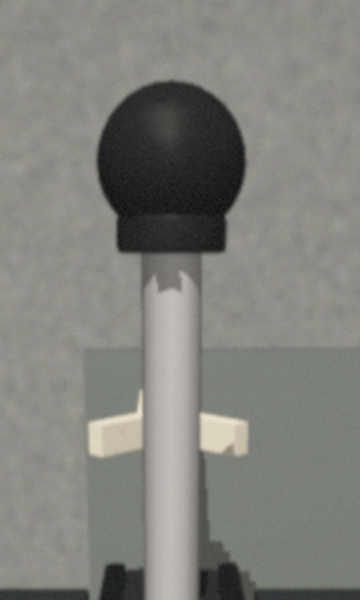

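View pics/cs3.png

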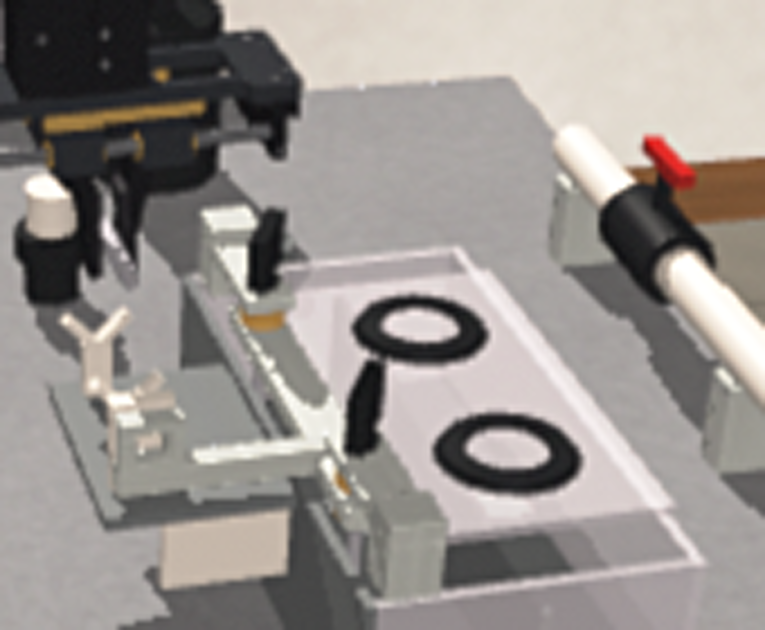

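Emit:
send_rows --steps '[0.004,0,-0.001,0.015,0,0.004,0,-0.001,0.024,0,0.004,0,-0.001,0.03,0,0.004,0,-0.001,0.0315,0,0.004,0,-0.001,0.032,0]'

```text
time: 22.48
position: [0.4856, 0.1109, 0.154]
tool_rot: [0.694, 0.72, 0.006, 0.003]
ft_force: [-0.5, -0.2, -0.6]
grip_width: 0.0092
```

```bash
python3 -c "
from h import *
o=robot.get_obs();print(o['ft_force'],o['moment'])
snap('wrist','w12')
crop('w12',240,0,420,300,2,'c12')
goal(.4854,.1109,.1534,1.609)
"
```

```text
[-0.45177427 -0.17166535 -0.60657883] [ 0.00370065 -0.02248004  0.01759298]
t=22.52 pos [0.4857 0.1108 0.1541] psi 1.608 zax [ 0.013  0.005 -1.   ] q [-0.    0.46  1.83  0.01  0.85 -0.04] w 0.0087
shift [ 0.0001 -0.0003  0.0007] turn -0.001
```

View pics/c12.png

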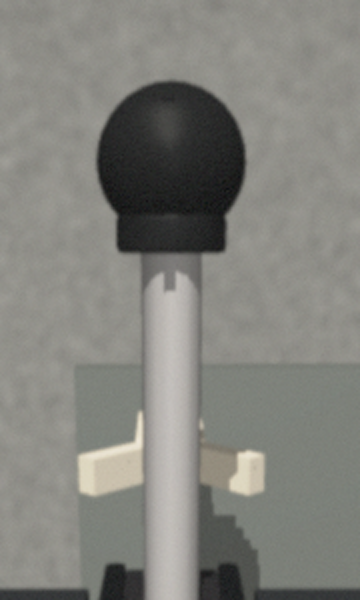

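Emit:
send_rows --steps '[0.004,0,0,0.0008,0,0.004,0,0,0.0014,0,0.012,0,0,0.0014,0,0.018,0,0,0.0014,0,0.026,0,0,0.0014,0,0.03,0,0,0.0014,0]'

```text
time: 23.28
position: [0.4857, 0.1109, 0.1527]
tool_rot: [0.694, 0.72, 0.006, 0.003]
ft_force: [-0.5, -0.4, 0.3]
grip_width: 0.027
```

```bash
python3 -c "
from h import *
o=robot.get_obs();print(o['ft_force'],o['moment'])
snap('wrist','w13');snap('side','s4')
crop('w13',240,0,420,300,2,'c13');crop('s4',310,120,480,260,4.5,'cs4')
goal(.4854,.1109,.25,1.609)
"
```

```text
[-0.53450271 -0.43623692  0.26297209] [-0.05659942 -0.04665845  0.01488595]
t=23.38 pos [0.4857 0.1108 0.1527] psi 1.608 zax [ 0.013  0.005 -1.   ] q [-0.    0.46  1.83  0.01  0.84 -0.04] w 0.0290
shift [ 0.0005  0.001  -0.0973] turn -0.001
```

View pics/c13.png

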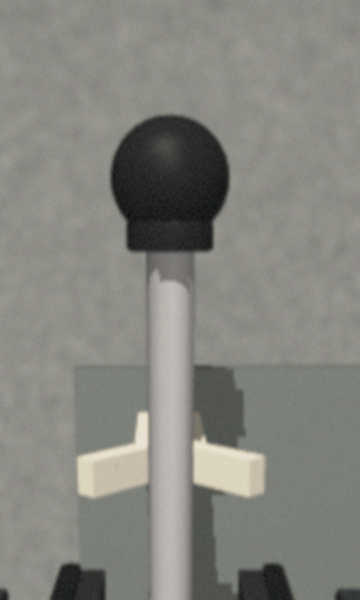

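View pics/cs4.png

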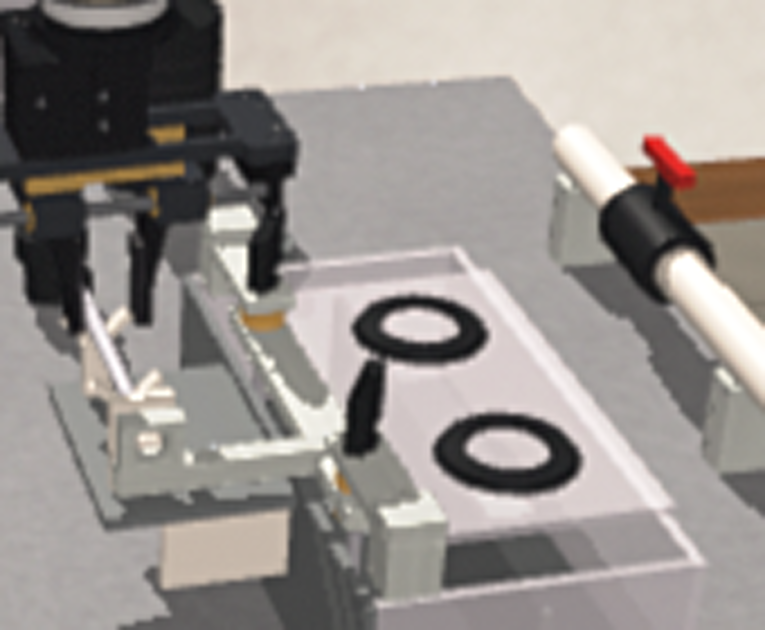

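Emit:
send_rows --steps '[0.035,0,0.0005,-0.02,0,0.035,0,0.001,-0.06,0,0.035,0.02,0.001,-0.1,0,0.02,0.04,0.001,-0.1,0,0.0,0.06,0.001,-0.1,0]'

```text
time: 24.0
position: [0.4833, 0.1709, 0.2538]
tool_rot: [0.694, 0.72, 0.007, 0.004]
ft_force: [-0.7, -0.2, 0.3]
grip_width: 0.0222
```

```bash
python3 -c "
from h import *
for i in range(3): snap('wrist','w14')
snap('side','s5')
crop('s5',310,120,480,260,4.5,'cs5')
goal(.4835,.1909,.2,1.609)
"
```

```text
t=24.20 pos [0.4829 0.1702 0.2528] psi 1.609 zax [ 0.013  0.004 -1.   ] q [0.12 0.33 1.69 0.   1.11 0.08] w 0.0072
shift [0.0204 0.0007 0.0529] turn -0.000
```

View pics/w14.png

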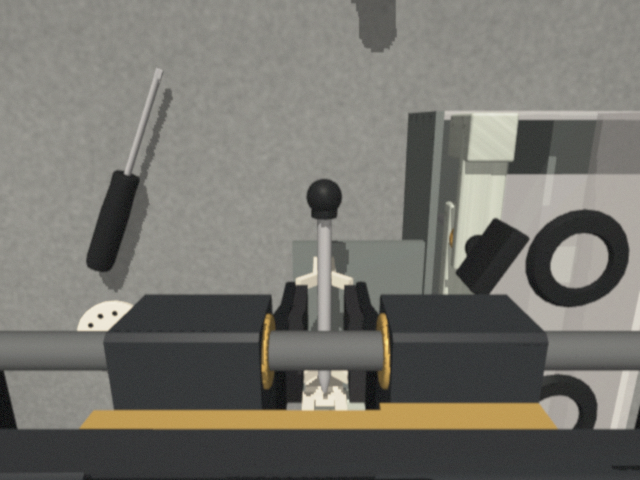

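View pics/cs5.png

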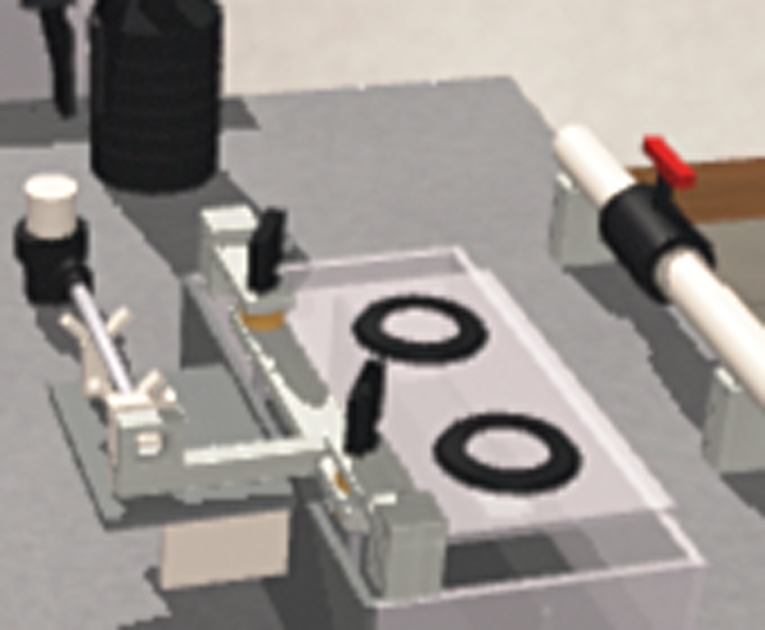

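```bash
python3 -c "
from h import *
c=load('w14')
P=(0.5469,0.0752,.0383)
def inv(p):
    a=P[2];d=p[:2]-np.array(P[:2]);return np.array([np.cos(a)*d[0]+np.sin(a)*d[1],-np.sin(a)*d[0]+np.cos(a)*d[1],p[2]])
crop('w14',280,160,370,300,4,'c14')
for u,v,z in((324,196.5,.135),(324,225,.14),(324,260,.14),(324,280,.14)): print(inv(rayz(c,u,v,z))*1000, inv(pt(c,int(u),int(v),0))*1000)
ball=np.array([-.06,.044+.0815,.135]);print(proj(c,T(*P,ball)),proj(c,T(*P,[[-.06,.044+.0675,.144],[-.06,.065,.143],[-.079,.065,.143],[-.041,.065,.143]])))
"
```

```text
[-60.38623    124.02836628 135.        ] [-60.5139389  126.62022787 147.91675398]
[-60.4533364  105.63929374 140.        ] [-60.45424337 105.66187465 140.0921107 ]
[-60.47580981  80.97675638 140.        ] [-60.49781535  81.72947048 142.25338862]
[-60.48912844  66.36075238 140.        ] [-60.50875754  67.14190271 142.01996677]
[[324.57624865 194.31774714]] [[324.74379264 217.77327356]
 [324.75650903 283.42906753]
 [297.123377   283.56504407]
 [352.34411965 283.29331499]]
```

View pics/c14.png

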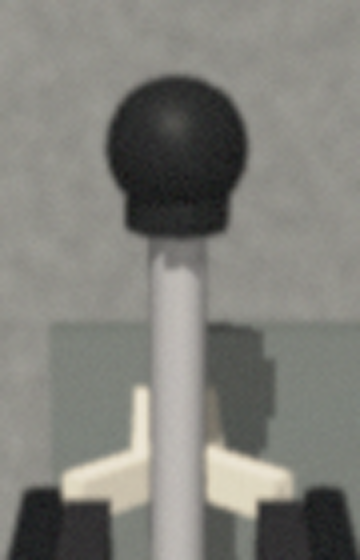

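```bash
python3 -c "
from h import *
c=load('top0');print([pt(c,u,v).round(3) for u,v in((83,207),(95,213),(103,150),(20,160))])
goal(.4808,.2328,.2,1.609)
goal(.4808,.2328,.123,1.609)
"
```

```text
[array([0.507, 0.427, 0.081]), array([0.502, 0.414, 0.052]), array([0.65, 0.42, 0.03]), array([0.607, 0.572, 0.083])]
t=24.20 pos [0.4829 0.1702 0.2528] psi 1.609 zax [ 0.013  0.004 -1.   ] q [0.12 0.33 1.69 0.   1.11 0.08] w 0.0072
shift [ 0.0624 -0.0004  0.053 ] turn -0.000
t=24.20 pos [0.4829 0.1702 0.2528] psi 1.609 zax [ 0.013  0.004 -1.   ] q [0.12 0.33 1.69 0.   1.11 0.08] w 0.0072
shift [ 0.0621 -0.0014  0.13  ] turn -0.000
```

Emit:
send_rows --steps '[0,0.035,0,0,0,0,0.0625,-0.0005,0,0,0,0.0625,-0.0005,0.03,0,0,0.0625,-0.001,0.08,0,0,0.0625,-0.0014,0.125,0,0,0.0625,-0.0014,0.13,0,0,0.0625,-0.0014,0.13,0]'

```text
time: 25.08
position: [0.4816, 0.2328, 0.1236]
tool_rot: [0.694, 0.72, 0.006, 0.003]
ft_force: [-0.5, 0.2, -0.8]
grip_width: 0.0001
```

```bash
python3 -c "
from h import *
snap('wrist','w15')
P=(0.5469,0.0752,.0383)
t=T(*P,[-.06,.105,.123])[0];print(t)
goal(*t,1.609)
o=robot.get_obs();print(o['ft_force'],o['moment'])
"
```

```text
[0.48292348 0.17782556 0.123     ]
t=25.12 pos [0.4822 0.2331 0.1244] psi 1.609 zax [ 0.016  0.005 -1.   ] q [0.24 0.54 1.76 0.   0.82 0.2 ] w 0.0005
shift [-0.0552 -0.0014  0.0011] turn -0.000
[ 0.04934926 -0.0044801   0.22255543] [ 0.01728087 -0.12793132  0.02038004]
```

View pics/w15.png

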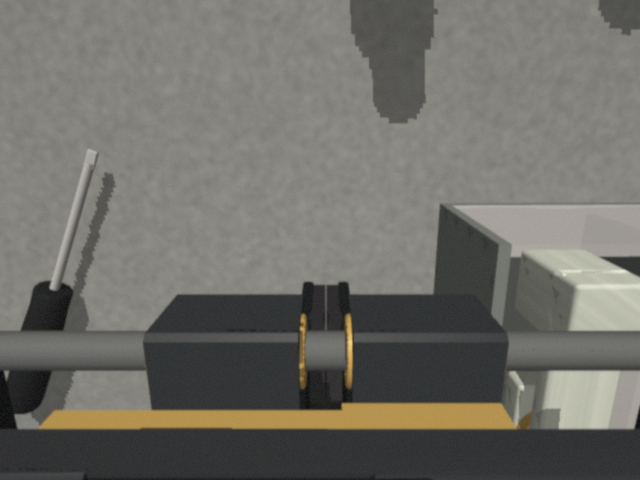

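Emit:
send_rows --steps '[0,-0.006,-0.0007,0.001,0,0,-0.011,-0.0012,0.001,0,0,-0.016,-0.0012,0.001,0,0,-0.021,-0.0012,0.001,0,0,-0.026,-0.0012,0.001,0,0,-0.031,-0.0012,0.001,0,0,-0.035,-0.0012,0.001,0,0,-0.035,-0.0012,0.001,0]'

```text
time: 26.12
position: [0.4823, 0.1976, 0.1232]
tool_rot: [0.694, 0.72, 0.007, 0.004]
ft_force: [-0.4, 0.3, -0.1]
grip_width: 0.0005
```

```bash
python3 -c "
from h import *
snap('side','s6');crop('s6',310,120,480,260,4.5,'cs6')
P=(0.5469,0.0752,.0383)
t=T(*P,[-.06,.105,.123])[0]
goal(*t,1.609)
o=robot.get_obs();print(o['ft_force'],o['moment'])
"
```

```text
t=26.18 pos [0.4823 0.1977 0.1231] psi 1.608 zax [ 0.015  0.004 -1.   ] q [0.17 0.53 1.8  0.   0.8  0.13] w 0.0005
shift [-0.0199 -0.0001  0.0001] turn -0.001
[ 0.19075973 -0.12322303 -0.044288  ] [-0.0182028  -0.08808664 -0.02889715]
```

View pics/cs6.png

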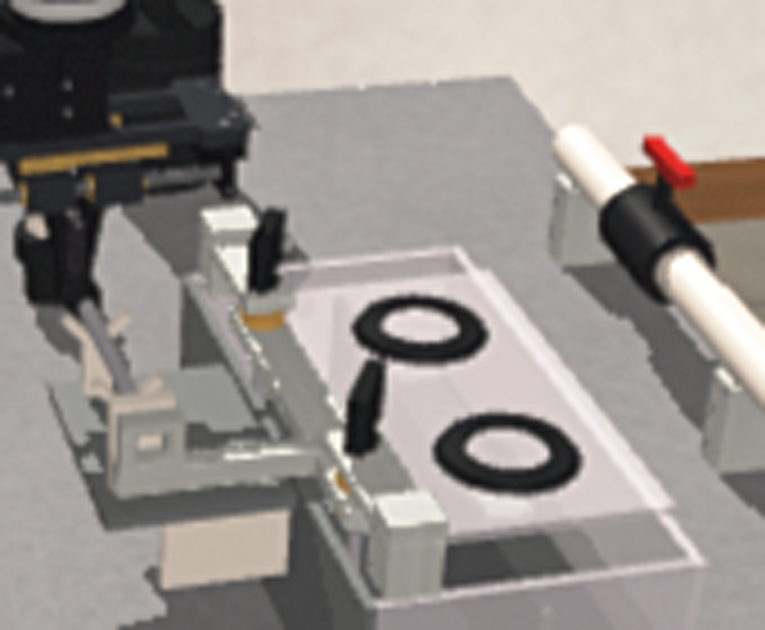

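Emit:
send_rows --steps '[0,-0.004,0,0,0,0,-0.008,0,0,0,0,-0.012,0,0,0,0,-0.015,0,0,0,0,-0.018,0,0,0,0,-0.018,0,0,0]'

```text
time: 26.92
position: [0.483, 0.1794, 0.1231]
tool_rot: [0.694, 0.72, 0.007, 0.004]
ft_force: [1.5, -0.3, 0.4]
grip_width: 0.0005
```

```bash
python3 -c "
from h import *
snap('side','s7');crop('s7',310,120,480,260,4.5,'cs7')
P=(0.5469,0.0752,.0383)
t=T(*P,[-.06,.105,.123])[0]
goal(*t,1.609)
o=robot.get_obs();print(o['ft_force'],o['moment'])
"
```

```text
t=26.98 pos [0.483  0.1795 0.1231] psi 1.608 zax [ 0.015  0.004 -1.   ] q [0.14 0.53 1.81 0.   0.79 0.1 ] w 0.0003
shift [-0.0016 -0.0001  0.0001] turn -0.001
[0.38084985 0.65944061 0.04168661] [-0.02353289 -0.14461842 -0.00029951]
```

View pics/cs7.png

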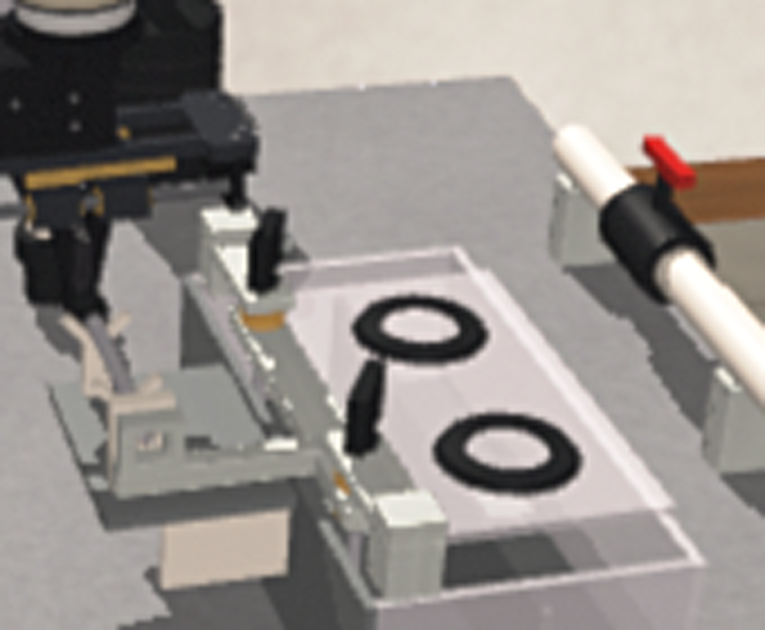

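Emit:
send_rows --steps '[0,-0.0015,0,0,0,0,-0.003,0,0,0,0,-0.0045,0,0,0,0,-0.0045,0,0,0]'

```text
time: 27.48
position: [0.4831, 0.1765, 0.1231]
tool_rot: [0.694, 0.72, 0.008, 0.003]
ft_force: [-0.1, 6.7, 0.1]
grip_width: 0.0007
```

```bash
python3 -c "
from h import *
o=robot.get_obs();print(o['ft_force'],o['moment'],o['position'])"
```

```text
[-0.05345415  6.69416446  0.10959777] [ 1.21738362 -0.04997885  0.03872203] [0.48306903 0.17653184 0.12307418]
```

Emit:
send_rows --steps '[0,-0.003,0,0,0,0,-0.003,0,0,0]'

```text
time: 27.72
position: [0.4831, 0.1764, 0.1231]
tool_rot: [0.695, 0.719, 0.01, 0.001]
ft_force: [-0.1, 12.1, -1.2]
grip_width: 0.0008
```

Emit:
send_rows --steps '[0,0.005,0,0,0,0,0.02,0,0,0,0,0.04,0,0,0,0,0.055,0,-0.02,0,0,0.055,0,-0.07,0,0,0.055,0,-0.11,0,0,0.03,0,-0.11,0,0,0.01,0,-0.11,0]'

```text
time: 28.72
position: [0.481, 0.1849, 0.234]
tool_rot: [0.695, 0.719, 0.01, 0.002]
ft_force: [-0.4, 0.6, -0.0]
grip_width: 0.0004
```

```bash
python3 -c "
from h import *
snap('wrist','w16');snap('wrist','w16');snap('side','s8');crop('s8',310,120,480,260,4.5,'cs8');crop('w16',220,130,420,300,4,'c16')
c=load('w16')
P=(0.5469,0.0752,.0383)
print(proj(c,T(*P,[[-.06,.0015+.0815,.135],[-.06,.069,.144]])))
goal(.48,.2,.23,1.609)
"
```

```text
[[327.33390454 280.99895769]
 [327.72217925 306.34477968]]
t=28.88 pos [0.4808 0.1848 0.2333] psi 1.603 zax [ 0.016  0.012 -1.   ] q [0.14 0.36 1.71 0.01 1.06 0.11] w 0.0004
shift [ 0.0151 -0.0004  0.0034] turn -0.006
```

View pics/cs8.png

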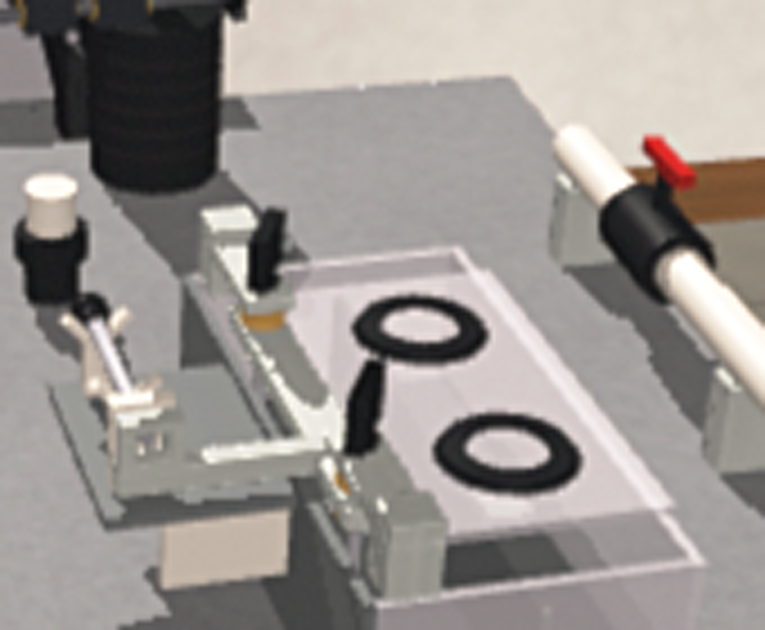

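View pics/w16.png

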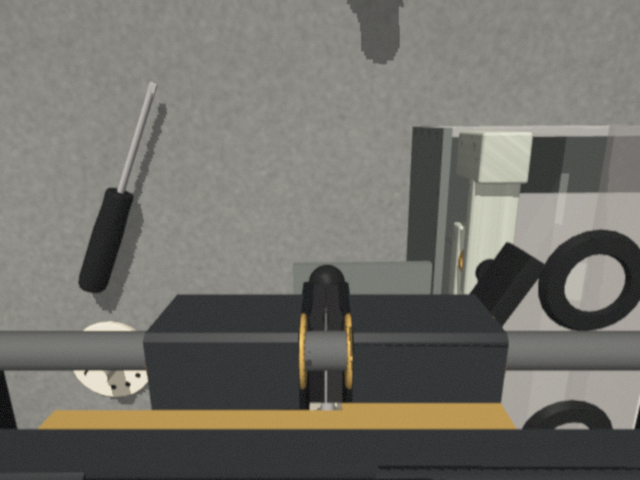

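Emit:
send_rows --steps '[0.02,-0.03,0,-0.04,0,0.04,-0.07,0,-0.06,0,0.06,-0.13,0,-0.08,0,0.06,-0.19,0,-0.08,0,0.06,-0.24,0,-0.08,0,0.06,-0.24,0,-0.08,0]'

```text
time: 29.62
position: [0.488, -0.0584, 0.3102]
tool_rot: [0.697, 0.717, 0.01, 0.002]
ft_force: [-0.1, 0.0, 0.2]
grip_width: 0.0526
```

```bash
python3 -c "
from h import *
for i in range(4): snap('wrist','w17')
snap('side','s9');crop('s9',310,150,400,240,7,'cs9')
c=load('w17')
P=(0.5469,0.0752,.0383)
print(proj(c,T(*P,[[-.06,.0015+.0815,.135],[-.06,.069,.144],[-.06,-.066,.135]])))
print(robot.get_obs()['position'])
"
```

```text
[[327.47808902 -84.17284725]
 [327.85103003 -66.24786513]
 [328.54323378 139.0985025 ]]
[ 0.48713035 -0.0543088   0.3102502 ]
```

View pics/w17.png

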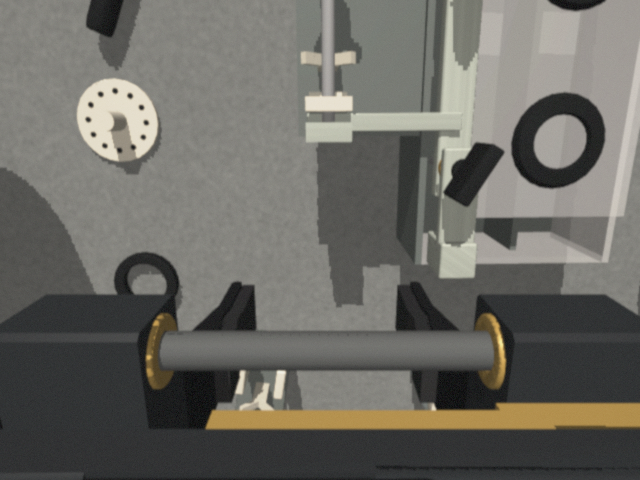

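View pics/cs9.png

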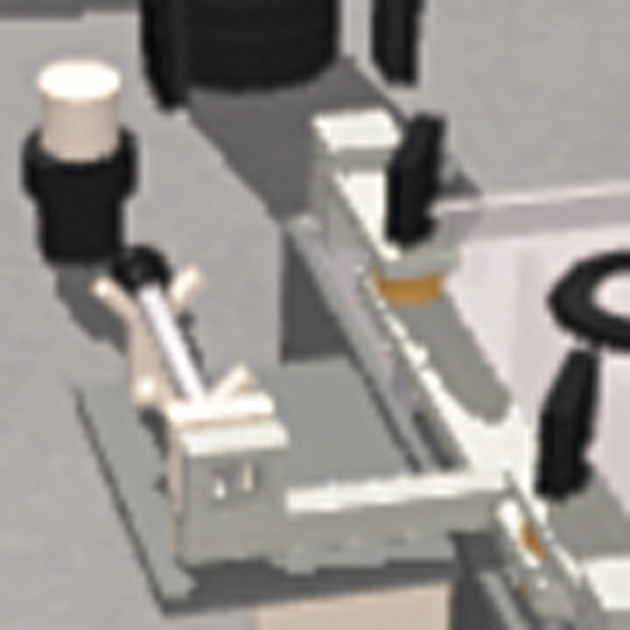

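View pics/s9.png

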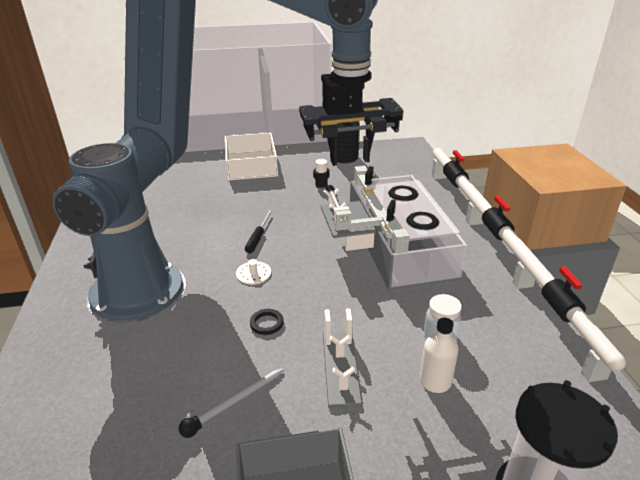

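```bash
python3 -c "
from h import *
crop('w17',280,30,380,170,4.2,'c17');
c=load('w17');P=(0.5469,0.0752,.0383)
print((proj(c,T(*P,[[-.06,-.066,.135],[-.06,-.060,.15],[-.06,-.060,.12],[-.06,-.046,.15],[-.06,-.04,.15],[-.06,-.03,.15],[-.06,-.008,.143]]))-[280,30])*4.2)
"
```

```text
[[203.88158188 458.21371051]
 [205.56244108 426.26562625]
 [202.03616147 423.34741298]
 [205.18794787 343.2427337 ]
 [205.02473837 307.06017106]
 [204.74901356 245.93363811]
 [203.23867469 113.93520012]]
```

View pics/c17.png

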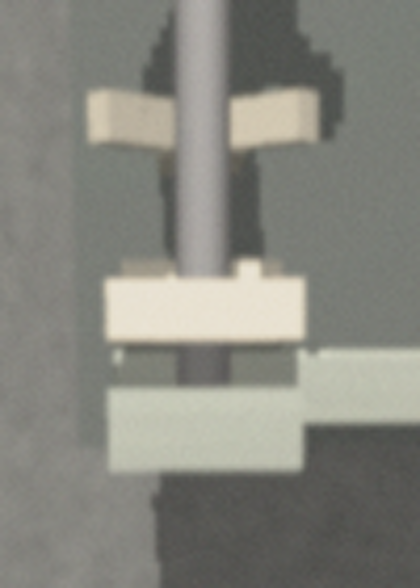

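View pics/c16.png

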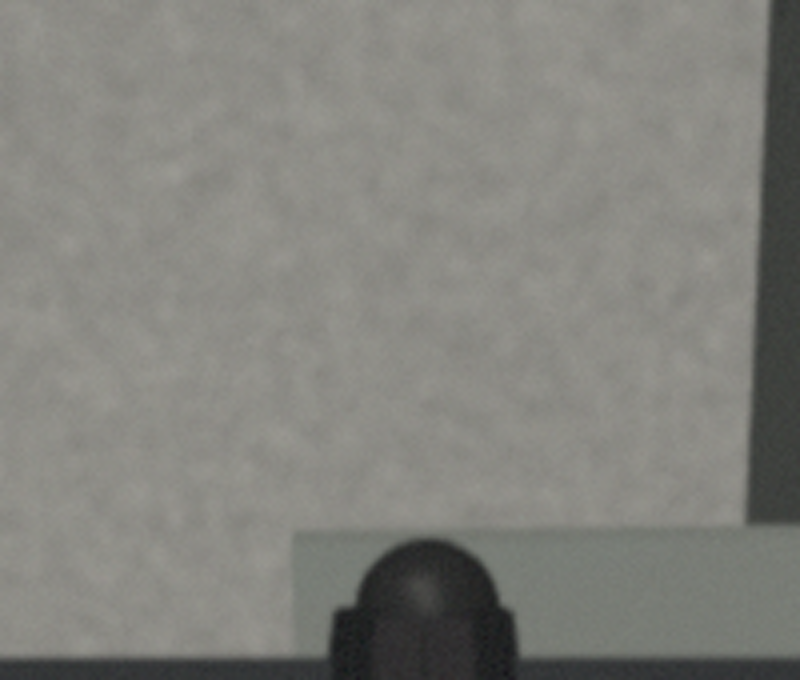

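```bash
python3 -c "
from h import *
P=(0.5469,0.0752,.0383);a=P[2]
for tag,u in(('w17',340),('w17',328),('w17',310)):
  c=load(tag);C=cloud(c)
  print(tag,u)
  for v in range(46,160,3):
    p=C[v,u];d=p[:2]-np.array(P[:2]);print(v,((np.cos(a)*d[0]+np.sin(a)*d[1])*1000).round(1),((-np.sin(a)*d[0]+np.cos(a)*d[1])*1000).round(1),(p[2]*1000).round(1),end=' | ')
  print()
print(proj(load('w17'),T(*P,[[-.085,-.065,.093],[-.0,-.065,.093],[.02,-.180,.1]])))
"
```

```text
w17 340
46 -49.4 6.9 96.5 | 49 -49.4 4.6 96.7 | 52 -49.3 2.5 95.1 | 55 -51.4 -5.9 137.9 | 58 -51.5 -8.2 140.1 | 61 -51.4 -10.0 138.2 | 64 -51.3 -12.0 137.7 | 67 -49.3 -8.9 94.1 | 70 -49.3 -11.4 95.2 | 73 -49.3 -13.6 94.5 | 76 -49.3 -15.9 93.9 | 79 -49.3 -18.3 94.3 | 82 -49.2 -20.7 94.0 | 85 -49.3 -23.1 94.5 | 88 -49.2 -25.4 93.6 | 91 -49.2 -27.9 94.0 | 94 -50.6 -32.1 123.1 | 97 -51.9 -35.9 151.1 | 100 -52.0 -38.0 152.2 | 103 -51.9 -40.0 151.3 | 106 -52.0 -42.2 153.1 | 109 -51.8 -44.1 149.1 | 112 -49.2 -44.9 94.6 | 115 -50.4 -47.8 118.8 | 118 -50.4 -50.1 120.6 | 121 -50.4 -52.4 119.1 | 124 -51.9 -54.7 151.7 | 127 -51.9 -56.8 151.4 | 130 -51.9 -59.0 152.1 | 133 -51.9 -61.1 151.9 | 136 -52.0 -63.2 152.8 | 139 -51.9 -65.4 151.0 | 142 -44.8 -73.8 2.1 | 145 -44.7 -77.0 1.6 | 148 -44.7 -80.2 1.4 | 151 -44.7 -83.4 2.4 | 154 -44.7 -86.6 1.8 | 157 -44.7 -89.8 2.5 | 
w17 328
46 -60.2 -0.5 142.6 | 49 -60.2 -2.3 141.4 | 52 -60.2 -4.4 142.1 | 55 -60.3 -6.4 141.9 | 58 -60.3 -8.4 141.8 | 61 -60.3 -10.4 141.7 | 64 -60.3 -12.6 143.0 | 67 -60.3 -14.4 140.8 | 70 -60.3 -16.4 140.6 | 73 -60.3 -18.5 140.3 
[... 916 characters left out ...]
 94.6 | 82 -74.5 -20.6 94.6 | 85 -74.5 -23.0 94.6 | 88 -74.5 -25.4 95.4 | 91 -74.6 -27.8 94.7 | 94 -74.1 -31.9 123.0 | 97 -73.6 -35.8 152.1 | 100 -73.6 -37.9 151.9 | 103 -73.6 -39.9 152.1 | 106 -73.7 -42.0 152.2 | 109 -73.7 -44.0 151.1 | 112 -74.3 -45.5 125.1 | 115 -74.4 -47.7 119.4 | 118 -74.4 -50.0 119.8 | 121 -74.4 -52.3 121.5 | 124 -73.9 -54.6 151.8 | 127 -73.9 -56.7 151.8 | 130 -73.9 -58.8 152.9 | 133 -74.0 -60.9 151.8 | 136 -74.0 -63.1 153.0 | 139 -74.0 -65.2 152.3 | 142 -74.1 -67.4 152.9 | 145 -77.3 -76.8 1.8 | 148 -77.3 -79.9 1.9 | 151 -77.3 -83.1 3.3 | 154 -77.4 -86.3 2.4 | 157 -77.5 -89.6 0.9 | 
[[298.76525197 136.40293735]
 [396.24435017 135.67712782]
 [414.52601588 263.1989105 ]]
```

```bash
python3 -c "
from h import *
goal(.483,.135,.27,1.609)"
```

```text
t=29.88 pos [ 0.4871 -0.0543  0.3103] psi 1.605 zax [ 0.015  0.013 -1.   ] q [-0.35  0.23  1.65  0.02  1.24 -0.39] w 0.0593
shift [0.1888 0.0017 0.0427] turn -0.004
```

Emit:
send_rows --steps '[0.06,0.05,0,0.01,0,0.06,0.1,0.001,0.02,0,0.06,0.15,0.0015,0.03,0,0.06,0.189,0.0017,0.03,0,0.06,0.189,0.0017,0.03,0,0.06,0.189,0.0017,0.03,0]'

```text
time: 30.62
position: [0.4825, 0.1357, 0.2827]
tool_rot: [0.694, 0.72, 0.01, 0.001]
ft_force: [0.2, 0.2, 0.4]
grip_width: 0.0598
```

```bash
python3 -c "
from h import *
for i in range(3): snap('wrist','w18')
crop('w18',250,130,400,320,3.6,'c18')
c=load('w18');P=(0.5469,0.0752,.0383)
print((proj(c,T(*P,[[-.06,.083,.135],[-.06,.069,.144],[-.06,.069,.135],[-.06,.061,.14]]))-[250,130])*3.6)
snap('top','t3')
"
```

```text
[[272.20754148 238.81930958]
 [273.27469922 314.89157481]
 [272.57404088 305.6230315 ]
 [273.16475595 348.73335808]]
```

View pics/c18.png

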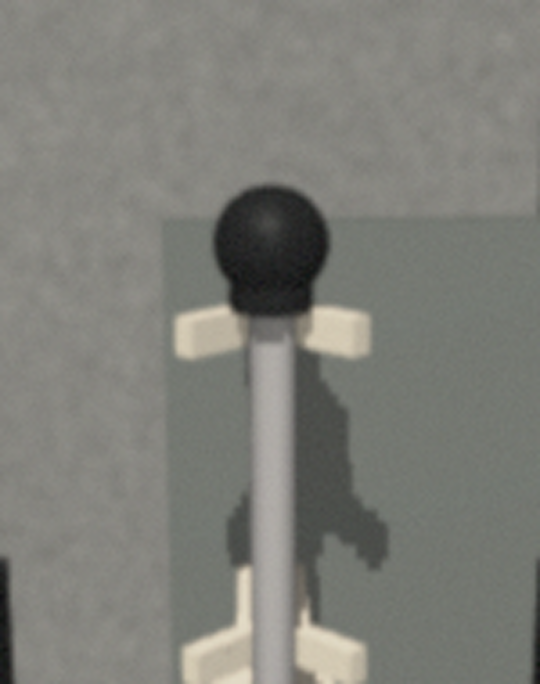

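```bash
python3 -c "
from h import *
print(hand_in())"
```

```text
the job is handed in; nothing more can be done
None
```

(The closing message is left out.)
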